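# Inspect a guitar heel block and hold it in the routing jig

## Robot

A 6-joint arm with a two-finger parallel gripper is mounted at the origin on the work surface. World frame = base frame: x ahead of the robot, y to its left, z up, the work surface at z = 0. Lengths are in m, angles in rad, forces in N, time in s.
With the tool pointing down it reaches from about 0.325 to 0.875 m from the base axis. Payload 4.4 kg.
Tool frame: the origin (TCP) lies on the centre line of the jaws, within the pads' length; the fingertips stand 25 mm ahead of it and the grasp point (between the pads) lies 6 mm ahead of it (finger_overhang is the distance from the TCP to the fingertips, in m); z points along the fingers, y is the direction in which the jaws open and shut (so a half turn about z gives the same grasp; the last joint's range is limited). The gripper opens to 85 mm and grips with 20 to 120 N. Pads are 22 mm wide; open, the fingers measure 114 mm over their backs; the gripper's body (76 mm by 85 mm) begins 54 mm behind the grasp point. The pads swing forward as they close: fully open they stand 13 mm farther back than shut.
Start: joints at [-0.15, 0.207, 1.542, -0, 1.393, -0.15], TCP at [0.575, -0, 0.23] pointing down, gripper open.
Joint ranges: [-2.73, 2.73], [-0.86, 2.22], [0.23, 2.46], [-1.11, 4.25], [0.08, 2.63], [-2.82, 2.82]. Speed limits (rad/s): [2.79, 2.79, 3.14, 3.14, 3.14, 3.14].

## Interface

Orientations are given as [roll, pitch, yaw] about the fixed x, y, z axes, in that order (R = Rz(yaw) Ry(pitch) Rx(roll)).
In Python, from cell import * gives the robot as it stands.
- The arm moves only by the tool step_arm, never from a script. Its argument "plan" is a list that holds one entry, the list of rows, each a list of 7 numbers: the opening, from 0 (shut) to 1 (fully open), then the shift along the tool's x, y, z each as a share of 150 mm, from -1 to 1, then the turn, a rotation vector about the tool's x, y, z each as a share of 120 degrees, from -1 to 1. In form: [[[grip, tx, ty, tz, ax, ay, az], ...]]. A call has 1 to 5 rows; each row is the pose to reach, as a shift and turn from the pose commanded when the call began, along the tool's axes at that moment; what a row does not reach only later rows make up. A row lasts 1/12 s, in which the tool goes at most 41.7 mm and 7.16 degrees, less where a joint would pass 70% of its speed; a pose out of reach is approached as far as the arm can. A call with a number of a shift or a turn outside -1 to 1 is refused whole. A call with a gripper value outside its range is refused whole. The fingers move at their own pace and stop on an object; the grip force is fixed at half the most. Time passes only in rows, so rows that repeat a pose let the fingers close. It gives the time, the measured TCP pose, the force and the opening at its end, in the units of the state.
- get_obs(): the state, without advancing time (a new reading comes with each control period).
- get_image(name): name is "scene" or "side" or "wrist"; returns the picture (420x560x3 uint8, red, green, blue); there is no depth.
- camera_params(name): a dict with "fov_y" (degrees; the focal length in pixels is half the picture's height over the tangent of half this angle, whatever the lens; pixels are square), "cx", "cy" (the principal point, pixels), "k1" (the pictures are not rectified: a ray, as slopes to the right and down, at radius r is drawn at 1 + k1 r^2 times it, then the intrinsics apply), "rvec" (rotation vector, rad) and "tvec" (3), from world to camera coordinates, as OpenCV has them. Camera axes: x right, y down, z forward; pixel columns grow to the right and rows downward; lengths in m; the calibration is good to about 2 mm. A picture is of the moment at which its call begins: read the wrist's pose just before it. camera_params takes no time and is no camera call; for the wrist camera it gives the pose at the moment of the call.
- job_done(): hands the job in, once; it reports no verdict.
Trained networks look in the newest picture that a camera, given by its name, has taken for a name from the list of things; names that differ only in an ending like _2 or _b are one class to them, and where a whole thing is asked for, a point or a joint stands for the part that bears it (a point fixed in the world has none). Each returns a list of dicts, best first, with "score" (0 to 1); they miss things now and then, are a little off and sometimes report something else, mostly with a low value. They report only what shows in the picture. A call takes as long as a camera call. They do not tell look-alikes from the thing itself.
- outline_of(camera, target): "region" (420x560 bool, what is visible of it) and "bbox" ([centre column, centre row, width, height] as shares, 0 to 1, of the picture: columns of its width, rows of its height, round what is visible of it).
- place_of(camera, target): "at" ([column, row] as shares, 0 to 1, of the picture: columns of its width, rows of its height: a listed point, or the origin of a listed thing).
The state is a dict: "t": time; "joints": joint angles; "dq": joint speeds; "tau": joint torques, N m; "eef_pos": TCP position; "tool_rot": TCP orientation; "contact_force": force on the tool from outside, world axes, zero at the start; "wrist_torque": the same for the moment, N m; "opening": finger opening in m.
Only numpy, scipy, OpenCV 4.12 (cv2) and the standard library are available. Lean on these libraries where they do the work, as an engineer would, in place of code of your own. Each camera call takes 0.05 s, during which the arm holds its last target.

## Task

Pick up the dark wooden heel block and, still upright and level, hold its plain end (the one without the tongue) steady for a second square in front of the inspection camera's lens, centred and about 60 mm away; then turn it a quarter turn and show its left long face (left as you look from the tongue to the plain end) in the same way, to check that the two faces that bear on the stops are clean. Then set it flat on the jig board with the plain end towards the end stop and the left face towards the side fence, push it snugly into the corner against both metal stops, and finish while still gripping it and pressing it firmly (about 5 to 10 N) against both, without letting go. Do not shift the glue bottle, the screw jar, the awl or the sanding block.

Things in the scene. Friction and masses are not known exactly. Their poses are not given: they have to be found in the camera images.
- block: the heel block of dark wood, loose, 110 mm long in all, 160 g nominal (up to a quarter more or less): a main body 85 long (its x) x 45 wide (its y) x 55 tall (z), with, on the -x end, a tongue 25 long, 20 wide and the full 55 tall, on the centre line. It stands upright on the table and is gripped across its 45 mm width. Origin: centre of the main body's underside; +x points to the plain end
- block_center (a point): centre of the block's main body, half-way up, 27.5 mm above its underside; axes as the block's. At the start its x axis (plain end) points away from the robot, turned by at most 20 degrees to the right or 40 to the left
- plain_end (a point): centre of the block's plain end face (85 x 45 body's +x face, 45 wide x 55 tall), 42.5 mm from block_center along +x
- left_face (a point): centre of the long side face of the main body on its +y side (85 long x 55 tall), 22.5 mm from block_center along +y: the left face as you look from the tongue to the plain end. A finger on the upper half of this face while it is shown to the lens does not matter
- jig: the routing jig, fixed: a plywood board 220 (x) x 160 (y) x 18 mm thick flat on the table with two aluminium stops on it. Origin: centre of its underside; z up; its x axis points away from the robot within 20 degrees. The seated block's x axis lies along the jig's x axis, plain end to +x
- corner (a point): the inner corner of the jig on the board's top face (18 mm above the table), where the planes of the two stop faces meet; axes as the jig's. The end stop's face is the plane x = 0 here, the side fence's face the plane y = 0; free board lies to -x and -y. The fully seated block has block_center at x -42.5, y -22.5, z +27.5 mm from here. Wood slides stiffly on board and stops: pressing hard on one stop hinders sliding along it towards the other
- end_stop: the end stop, fixed on the jig: aluminium bar 24 (x) x 80 (y) x 22 mm tall, across the jig's +x end; its -x face is the stopping face. Rigid. Origin: centre of its underside, axes as the jig's
- side_fence: the side fence, fixed on the jig: aluminium bar 130 (x) x 24 (y) x 22 mm tall, along the jig's +y side; its -y face is the stopping face. Rigid. The stops are only 22 mm tall, so fingers holding the upper half of the block pass over them. Origin: centre of its underside, axes as the jig's
- lens (a point): centre of the front glass of the inspection camera, 150 mm above the table; axes of the camera, z up. The lens looks along its -y axis, which is level and points roughly to the robot's right. The camera, fixed, is a grey box 44 mm wide and high with a black lens barrel 38 mm across, on a post and a 90 x 80 mm foot; its top is 172 mm above the table
- glue: white glue bottle, 48 mm across, 85 tall, loose, to be left alone; origin at the centre of its underside
- tub: clear screw jar with a metal lid, 66 mm across, 60 tall, loose, to be left alone; origin at the centre of its underside
- awl: awl with a wooden handle, 170 mm long, lying, loose, to be left alone; origin below its middle
- sander: cork-faced wooden sanding block, 45 x 100 x 34 mm, loose, to be left alone; origin at the centre of its underside
Not all that is in view belongs to the job. There is more than one size of the part that bears lens; the job needs the smaller. Leave any orange look-alike of the block alone.

How it is judged:
On the way, in this order (a step that is already met when the one before it is completed fails the run):
1. the block, held in the fingers, shows its plain end to the lens, steady (y of plain_end in the frame of lens between -0.095 and -0.03 m and x of plain_end in the frame of lens between -0.02 and 0.02 m and z of plain_end in the frame of lens between -0.02 and 0.02 m and angle between the x axis of block_center and the y axis of lens, either way round below 0.2 rad and contact force between block and the fingers above 1 N and linear speed of block below 0.03 m/s), for 0.4 s.
2. then, still held, it shows its left long face to the lens, steady (y of left_face in the frame of lens between -0.095 and -0.03 m and x of left_face in the frame of lens between -0.02 and 0.02 m and z of left_face in the frame of lens between -0.02 and 0.02 m and angle between the y axis of block_center and the y axis of lens, either way round below 0.2 rad and contact force between block and the fingers above 1 N and linear speed of block below 0.03 m/s and x of plain_end in the frame of lens above 0.02 m), for 0.4 s.
At the end, for the whole second after the job is handed in: Block flat on the jig board (within 3 mm), plain end to the end stop and left face to the fence, within 3 mm of both stop faces, square to 2 degrees, at rest, with the fingers pressing on it (over 2 N) and it pushing with over 2 N on the end stop and on the side fence at once (x of block_center in the frame of corner between -0.0455 and -0.039 m and y of block_center in the frame of corner between -0.0255 and -0.019 m and z of block_center in the frame of corner between 0.0245 and 0.0305 m and x of plain_end in the frame of corner above -0.004 m and angle between the x axis of block_center and the x axis of corner, either way round below 0.035 rad and angle between block_center's own z axis and vertical below 0.05 rad and contact force between block and end_stop above 2 N and contact force between block and side_fence above 2 N and contact force between block and the fingers above 2 N and linear speed of block below 0.01 m/s); the arm keeps its last pose, push and grip.
It fails at once if the glue bottle is shifted by more than 30 mm (distance of glue from where it was at the start of the episode above 0.03 m).
It fails at once if the screw jar is shifted by more than 30 mm (distance of tub from where it was at the start of the episode above 0.03 m).
It fails at once if the awl is shifted by more than 30 mm (distance of awl from where it was at the start of the episode above 0.03 m).
It fails at once if the sanding block is shifted by more than 30 mm (distance of sander from where it was at the start of the episode above 0.03 m).
It also fails if it takes over 72 s, if anything falls off the work surface, if the arm or the gripper's body presses on something with over 40 N, if the wrist force passes 120 N, or if a joint passes its speed limit or range.

## Working session

There is one attempt and no reset: what is moved stays moved. The work goes in short steps, Python scripts to look and compute and a tool call to move; the robot and the scene stay as the last step left them, time stands still between calls to the robot, and variables do not carry over. Pictures are saved under pics/ and viewed, and the job is handed in when it is done.

Besides the shell and the picture viewer there is one more tool, called as name([rows], argument=value, ...), one row to a line, values as JSON. step_arm: Moves the arm, as the interface text tells. Its arguments: {"type":"object","properties":{"plan":{"type":"array"}},"required":["plan"]}

```bash
ls; mkdir -p pics
python3 - <<'E'
from cell import *
import cv2
print(get_obs())
for n in ["scene","side","wrist"]:
    im=get_image(n); cv2.imwrite(f"pics/a_{n}.png",im[:,:,::-1]); print(n,camera_params(n))
    for t in ["block","jig","lens","glue","tub","awl","sander"]:
        try:
            for r in outline_of(n,t)[:3]: print(t,round(r["score"],2),[round(float(x),3) for x in r["bbox"]])
        except Exception as e: print(t,e)
E
```

```text
pics
{'t': 0.0, 'joints': array([-1.50522434e-01,  2.07452867e-01,  1.54299671e+00, -1.81907549e-06,
        1.39350135e+00, -1.50503891e-01]), 'dq': array([ 0.00024183, -0.00083004,  0.00077028, -0.00148018, -0.00077972,
        0.00040312]), 'tau': array([ 4.44781954e-04, -3.83034396e+01, -2.91594708e+01, -2.26178481e-04,
        1.06274080e-02,  5.83859855e-05]), 'eef_pos': array([5.74219416e-01, 9.36022852e-05, 2.29086839e-01]), 'tool_rot': array([-3.13926077e+00, -3.51820623e-04,  1.57077770e+00]), 'contact_force': array([-0.49096935, -0.04255084,  0.18880875]), 'wrist_torque': array([ 0.04114314, -0.00742896,  0.00804876]), 'opening': 0.08531593277259018}
scene {'fov_y': 50.42858170960826, 'cx': 275.86175192194713, 'cy': 207.3825818349868, 'k1': -0.12724476066956567, 'rvec': array([ 1.54709081,  1.77599019, -0.91730956]), 'tvec': array([-1.14538240e-03, -2.36674258e-01,  1.61504681e+00])}
block 0.8 [0.633, 0.584, 0.079, 0.088]
block 0.61 [0.541, 0.541, 0.039, 0.098]
lens 0.93 [0.811, 0.578, 0.134, 0.267]
lens 0.89 [0.753, 0.478, 0.071, 0.166]
glue 0.81 [0.55, 0.726, 0.046, 0.09
[... 689 characters left out ...]
ub 0.19 [0.544, 0.55, 0.069, 0.074]
awl 0.58 [0.404, 0.388, 0.05, 0.021]
sander 0.87 [0.637, 0.536, 0.033, 0.071]
sander 0.55 [0.554, 0.364, 0.12, 0.079]
wrist {'fov_y': 59.44753461956116, 'cx': 277.96238918112385, 'cy': 204.77948925025652, 'k1': -0.002938223891021823, 'rvec': array([-2.81818837e+00,  2.19233965e-03,  1.21950461e-03]), 'tvec': array([-0.57489774, -0.04125222,  0.38111784])}
block 0.86 [0.365, 0.061, 0.262, 0.122]
lens 0.22 [0.087, 0.154, 0.131, 0.292]
glue 0.41 [0.949, 0.012, 0.047, 0.008]
tub 0.94 [0.918, 0.341, 0.156, 0.186]
tub 0.25 [0.364, 0.059, 0.257, 0.116]
awl 0.9 [0.785, 0.781, 0.267, 0.086]
awl 0.73 [0.368, 0.062, 0.25, 0.12]
sander 0.88 [0.09, 0.156, 0.136, 0.288]
```

View pics/a_scene.png

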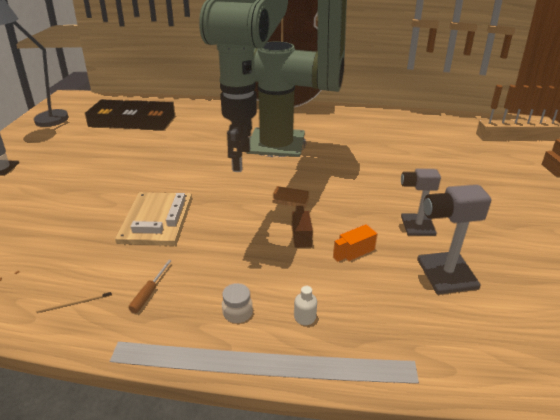

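View pics/a_side.png

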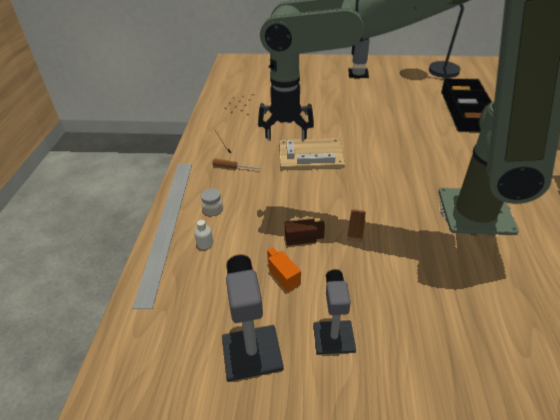

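View pics/a_wrist.png

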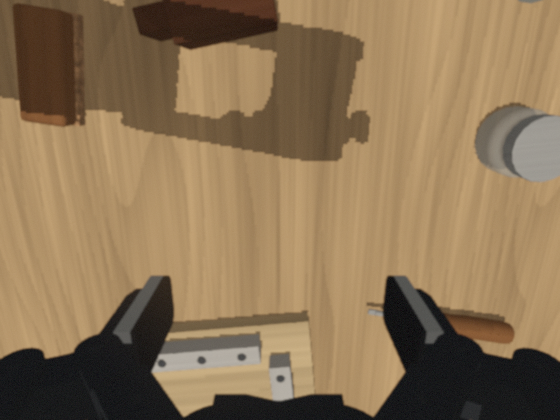

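The scene and side pictures show the dark block at scene (303,228) and side (304,231), with an orange look-alike beside it. The small inspection camera is at scene (420,190) and side (336,295). The jig is at scene (157,217) and side (311,153), with its stops towards +x and +y. Next I'll localise all of these.

```bash
cat > h.py <<'E'
import numpy as np, cv2
from cell import *
def cam(n,cp=None):
    c=cp or camera_params(n); f=210/np.tan(np.radians(c["fov_y"])/2)
    K=np.array([[f,0,c["cx"]],[0,f,c["cy"]],[0,0,1]]); D=np.array([c["k1"],0,0,0,0.])
    return K,D,np.asarray(c["rvec"],float),np.asarray(c["tvec"],float)
def ray(n,px,cp=None):
    K,D,r,t=cam(n,cp); u=cv2.undistortPoints(np.array(px,float).reshape(-1,1,2),K,D).reshape(-1,2)
    R=cv2.Rodrigues(r)[0]; d=np.c_[u,np.ones(len(u))]@R; o=-R.T@t
    return o,d/np.linalg.norm(d,axis=1)[:,None]
def onz(n,px,z,cp=None):
    o,d=ray(n,px,cp); return o+d*((z-o[2])/d[:,2:3])
def proj(n,P,cp=None):
    K,D,r,t=cam(n,cp); return cv2.projectPoints(np.array(P,float).reshape(-1,1,3),r,t,K,D)[0].reshape(-1,2)
def tri(obs):
    A=np.zeros((3,3));b=np.zeros(3);
    for n,px in obs:
        o,d=ray(n,[px]); M=np.eye(3)-np.outer(d[0],d[0]); A+=M; b+=M@o
    p=np.linalg.solve(A,b)
    return p,[np.linalg.norm(proj(n,[p])[0]-px) for n,px in obs]
E
python3 - <<'E'
from h import *
np.set_printoptions(precision=4,suppress=True)
for n in ["scene","side"]:
    im=get_image(n)
    for t in ["block","block_center","plain_end","left_face","jig","corner","end_stop","side_fence","lens","glue","tub","awl","sander"]:
        for r in place_of(n,t)[:3]:
            px=np.array(r["at"])*[560,420]; print(n,t,round(r["score"],2),px.round(1),onz(n,[px],0)[0])
E
```

```text
scene block 0.85 [300.7 239.2] [0.5389 0.141  0.    ]
scene block 0.54 [178.4 213.4] [ 0.4728 -0.2125  0.    ]
scene block_center 0.81 [357.7 244.7] [0.5414 0.289  0.    ]
scene block_center 0.56 [303.6 226.9] [0.4856 0.1438 0.    ]
scene plain_end 0.82 [372.9 231.9] [0.4821 0.3304 0.    ]
scene plain_end 0.57 [303.  237.8] [0.5324 0.1464 0.    ]
scene left_face 0.79 [310.6 229.3] [0.4936 0.1634 0.    ]
scene left_face 0.58 [350.7 238.6] [0.5188 0.2709 0.    ]
scene jig 0.73 [155.1 219.3] [ 0.5089 -0.269  -0.    ]
scene corner 0.94 [170.3 227.4] [ 0.5383 -0.2144  0.    ]
scene end_stop 0.6 [147.4 229.7] [ 0.5571 -0.2734  0.    ]
scene end_stop 0.18 [157.  218.8] [ 0.5061 -0.2644  0.    ]
scene side_fence 0.69 [177.2 213. ] [ 0.4714 -0.2166  0.    ]
scene lens 0.76 [401.9 176.1] [0.1762 0.4363 0.    ]
scene lens 0.62 [426.6 205.8] [0.3365 0.4938 0.    ]
scene glue 0.66 [309.1 315. ] [0.7932 0.1829 0.    ]
scene glue 0.53 [304.7 225. ] [0.4768 0.1461 0.    ]
scene tub 0.71 [235.4 314.5] [0.8137 0.0252 0.    ]
scene awl 0.76 [152.  288.6] [ 0.7665 -0.1821  0.    ]
scene sander 0.72 [288
[... 387 characters left out ...]
 0.65 [291.8 267.3] [ 0.546   0.2499 -0.    ]
side jig 0.87 [306.9 156.6] [ 0.5194 -0.2563  0.    ]
side corner 0.78 [291.1 160.8] [ 0.5741 -0.229   0.    ]
side corner 0.41 [334.  272.2] [0.4332 0.2609 0.    ]
side end_stop 0.55 [292.4 151.8] [ 0.5724 -0.2837  0.    ]
side side_fence 0.92 [315.3 160.9] [ 0.4893 -0.2321  0.    ]
side lens 0.89 [239.8 257.5] [0.6912 0.2227 0.    ]
side lens 0.65 [331.9 273.8] [0.4388 0.2666 0.    ]
side lens 0.23 [293.2 151.2] [ 0.5696 -0.2874  0.    ]
side glue 0.66 [206.  242.5] [0.7959 0.1718 0.    ]
side tub 0.69 [211.2 208.2] [0.8088 0.0276 0.    ]
side awl 0.75 [237.  164.2] [ 0.7617 -0.2012  0.    ]
side sander 0.87 [356.1 226.8] [0.3652 0.0875 0.    ]
```

Run:
```python
import cv2
a=cv2.imread("pics/a_scene.png");b=cv2.imread("pics/a_side.png")
cv2.imwrite("pics/b1.png",cv2.resize(a[155:265,240:480],None,fx=3.3,fy=3.3,interpolation=cv2.INTER_CUBIC))
cv2.imwrite("pics/b2.png",cv2.resize(a[180:255,105:205],None,fx=7,fy=7,interpolation=cv2.INTER_CUBIC))
cv2.imwrite("pics/b3.png",cv2.resize(b[200:360,220:380],None,fx=3.7,fy=3.7,interpolation=cv2.INTER_CUBIC))
cv2.imwrite("pics/b4.png",cv2.resize(b[125:180,265:355],None,fx=8,fy=8,interpolation=cv2.INTER_CUBIC))
```

```text
(no output)
```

View pics/b1.png

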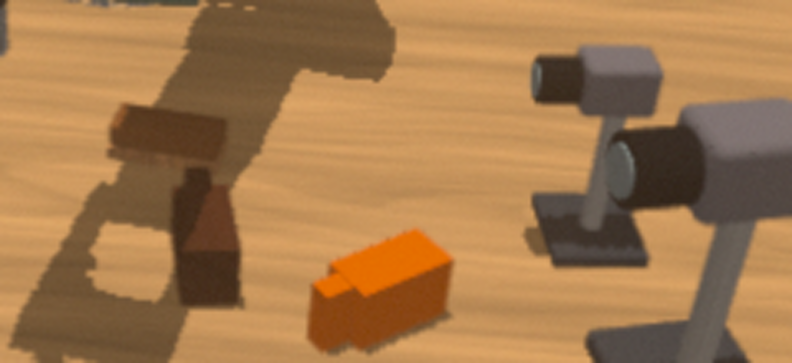

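View pics/b2.png

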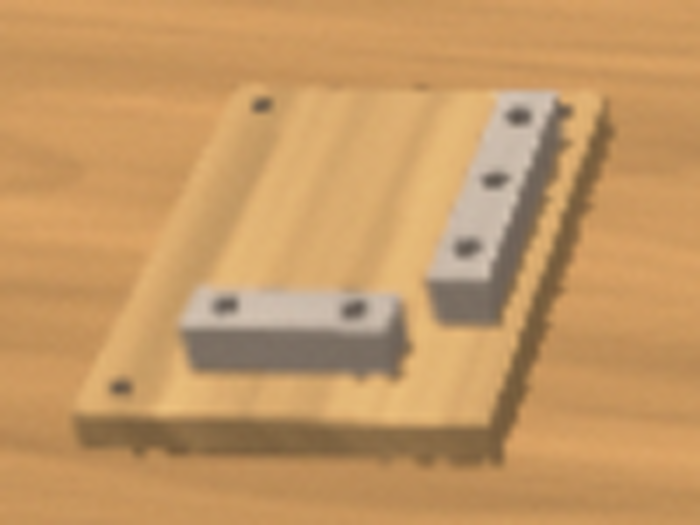

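View pics/b3.png

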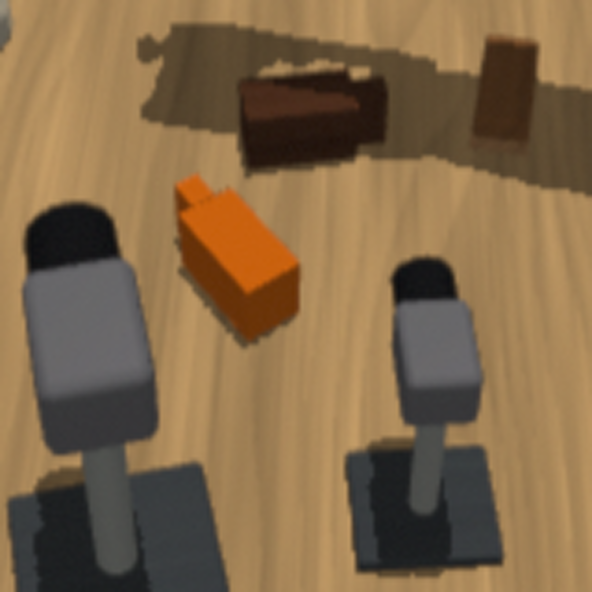

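View pics/b4.png

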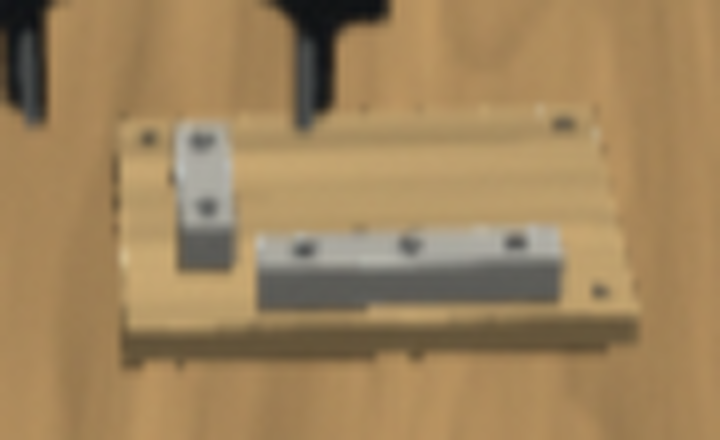

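The crops clearly show the block's corners (plain end towards +x, tongue towards the robot), the jig's two bars, and the small camera. I'll fit poses to the corners I picked.

```bash
cat > fit.py <<'E'
from h import *
from scipy.optimize import least_squares
np.set_printoptions(precision=4,suppress=True)
B1=lambda u,v:(240+u/3.3-.5+.5/3.3,155+v/3.3-.5+.5/3.3)
B2=lambda u,v:(105+u/7-.43,180+v/7-.43)
B3=lambda u,v:(220+u/3.7-.36,200+v/3.7-.36)
B4=lambda u,v:(265+u/8-.44,125+v/8-.44)
def T(x,y,a,p): 
    p=np.array(p,float); c,s=np.cos(a),np.sin(a)
    return np.c_[x+c*p[:,0]-s*p[:,1],y+s*p[:,0]+c*p[:,1],p[:,2]]
def fit(x0,ptsf,obs):
    def res(q,full=False):
        o=[]
        for n in obs:
            P=ptsf(q,[k for k,_ in obs[n]]); o.append(proj(n,P)-np.array([p for _,p in obs[n]]))
        return np.concatenate(o).ravel()
    r=least_squares(res,x0,loss="soft_l1"); return r.x,res(r.x).reshape(-1,2)
L=.0425;W=.0225;H=.055
obs={"scene":[((L,-W,H),B1(178,247)),((L,W,H),B1(238,247)),((L,-W,0),B1(182,305)),((L,W,0),B1(240,303)),((-L,W,H),B1(228,185))],
"side":[((L,-W,H),B3(240,80)),((L,W,H),B3(247,120)),((L,W,0),B3(248,172)),((-L,W,H),B3(357,108)),((-L,W,0),B3(357,157)),((-L-.025,.01,H),B3(387,80))]}
q,r=fit([.52,.13,0.],lambda q,k:T(*q,k),obs); print("block",q,np.degrees(q[2])); print(r.round(1).tolist())
X=.11;Y=.08
def jp(q,ks):
    x,y,a,ex,ey,fx,fy=q; out=[]
    for k in ks:
        if k[0]=="e": p=(ex+k[1]*.024,ey+k[2]*.08,.04-k[3]*.022)
        elif k[0]=="f": p=(fx+k[1]*.13,fy+k[2]*.024,.04-k[3]*.022)
        else: p=k
        out.append(p)
    return T(x,y,a,out)
Z=.018
obs={"scene":[((-X,-Y,Z),B2(240,85)),((-X,Y,Z),B2(605,93)),((X,-Y,Z),B2(77,418)),((X,Y,Z),B2(493,428)),((X,-Y,0),B2(80,446)),((X,Y,0),B2(500,462)),
 (("e",0,0,0),B2(200,288)),(("e",0,1,0),B2(400,293)),(("e",1,0,0),B2(182,328)),(("e",1,1,0),B2(388,332)),
 (("e",1,0,1),B2(193,370)),(("e",1,1,1),B2(390,376)),
 (("f",0,0,0),B2(497,93)),(("f",0,1,0),B2(558,95)),(("f",1,0,0),B2(428,280)),(("f",1,1,0),B2(490,280)),(("f",1,0,1),B2(440,322)),(("f",1,1,1),B2(498,324))],
"side":[((X,-Y,Z),B4(120,122)),((-X,-Y,Z),B4(600,108)),((-X,Y,Z),B4(637,313)),((X,Y,Z),B4(125,328)),
 (("e",1,0,0),B4(177,124)),(("e",0,0,0),B4(228,123)),(("e",1,1,0),B4(180,228)),(("e",0,1,0),B4(234,228)),(("e",1,1,1),B4(180,270)),(("e",0,1,1),B4(234,270)),
 (("f",1,0,0),B4(257,235)),(("f",0,0,0),B4(558,228)),(("f",1,1,0),B4(257,268)),(("f",0,1,0),B4(560,262)),(("f",1,1,1),B4(258,308)),(("f",0,1,1),B4(560,298))]}
q,r=fit([.5,-.26,0,.07,-.06,-.08,.04],jp,obs); print("jig",q,np.degrees(q[2])); print(r.round(1).tolist())
print("corner",T(*q[:3],[(q[3],q[6],.018)]))
for n,p in [("scene",(401.9,176.1)),("scene",B1(537,80)),("side",(331.9,273.8))]: print("lens",onz(n,[p],.15))
print(tri([("scene",B1(537,80)),("side",(331.9,272))]))
# foot corners z~0.008?
print("foot scene",onz("scene",[B1(533,197),B1(632,194),B1(645,265),B1(555,265)],.008))
print("foot side",onz("side",[B3(345,452),B3(490,447),B3(500,560),B3(355,568)],.008))
print("box top side",onz("side",[B3(398,304),B3(468,302),B3(478,380),B3(405,385)],.172))
print("box top scene",onz("scene",[B1(580,48),B1(655,48)],.172))
E
python3 fit.py
```

```text
block [0.5279 0.1411 0.2075] 11.887160994790092
[[1.3, 1.0], [1.1, 0.2], [-0.5, 0.4], [-0.6, 0.2], [-0.3, -0.9], [-0.5, -0.7], [-0.0, -0.1], [-0.0, -0.6], [0.7, -0.4], [0.1, -0.0], [0.5, 3.0]]
jig [ 0.5077 -0.2653  0.0982  0.0604 -0.0422 -0.0776  0.0447] 5.629088256028036
[[0.1, -0.2], [0.5, -0.2], [-0.6, -1.1], [0.1, -0.6], [0.4, 0.2], [-0.0, -0.1], [-0.2, -0.4], [0.7, -0.3], [-0.3, -0.6], [0.1, -0.3], [-0.3, 0.0], [1.1, 0.1], [0.9, -0.7], [0.4, -0.8], [-0.0, -0.3], [0.0, -0.0], [-0.6, 0.4], [-0.1, 0.3], [-0.8, -0.4], [-1.0, -0.6], [0.2, -0.1], [-0.4, 0.2], [-0.7, -0.1], [-0.4, -0.2], [-0.3, -0.1], [-0.0, -0.3], [-0.2, -0.1], [-0.0, -0.4], [-0.5, -0.1], [-0.2, -0.5], [-0.1, -0.1], [0.4, -0.6], [-0.2, 0.2], [-0.0, 0.2]]
corner [[ 0.5635 -0.2149  0.018 ]]
lens [[0.4324 0.3882 0.15  ]]
lens [[0.4462 0.3881 0.15  ]]
lens [[0.449  0.3876 0.15  ]]
(array([0.4497, 0.3865, 0.1532]), [np.float64(0.4980764723284871), np.float64(0.5722363110459693)])
foot scene [[0.4016 0.4119 0.008 ]
 [0.3853 0.4985 0.008 ]
 [0.4838 0.4949 0.008 ]
 [0.4934 0.4213 0.008 ]]
foot side [[0.4867 0.4203 0.008 ]
 [0.3936 0.4115 0.008 ]
 [0.3914 0.4905 0.008 ]
 [0.4792 0.5006 0.008 ]]
box top side [[0.4606 0.4273 0.172 ]
 [0.4208 0.4238 0.172 ]
 [0.4174 0.4768 0.172 ]
 [0.4572 0.4821 0.172 ]]
box top scene [[0.43   0.4194 0.172 ]
 [0.4208 0.479  0.172 ]]
```

```bash
cat > go.py <<'E'
from h import *
from scipy.spatial.transform import Rotation as Ro
np.set_printoptions(precision=4,suppress=True)
def Rt(): 
    return Ro.from_euler("xyz",get_obs()["tool_rot"])
def plan(p,th,R0=None):
    """p world TCP, th = heading (deg) of tool y; tool down"""
    o=get_obs(); R=Rt()
    t=np.radians(th); y=np.array([np.cos(t),np.sin(t),0]); z=np.array([0,0,-1.]); x=np.cross(y,z)
    G=Ro.from_matrix(np.c_[x,y,z])
    d=R.inv().apply(np.array(p)-o["eef_pos"])
    rv=(R.inv()*G).as_rotvec()
    print("t",round(o["t"],2),"pos",o["eef_pos"],"heading",np.degrees(np.arctan2(*R.as_matrix()[[1,0],1])).round(2),"open",round(o["opening"],4),"F",o["contact_force"])
    print("d(mm)",(d*1000).round(1),"share",(d/.15).round(3),"turn share",(np.degrees(rv)/120).round(4), "q",o["joints"].round(2))
if __name__=="__main__":
    import sys; a=list(map(float,sys.argv[1:])); plan(a[:3],a[3])
E
python3 go.py .528 .141 .2 -78.1; python3 -c "
from h import *
K,D,r,t=cam('wrist');R=cv2.Rodrigues(r)[0];print(-R.T@t,R)"
```

```text
t 2.6 pos [ 0.575  -0.      0.2303] heading -0.0 open 0.0851 F [0.7294 0.2165 1.1248]
d(mm) [141.  -47.   30.3] share [ 0.94  -0.313  0.202] turn share [ 0.     -0.      0.6508] q [-0.15  0.21  1.54  0.    1.39 -0.15]
[0.57525235 0.08105363 0.37409922] [[ 9.99998424e-01 -1.65299093e-03 -6.47890007e-04]
 [-1.36141163e-03 -9.48160795e-01  3.17788065e-01]
 [-1.13960469e-03 -3.17786682e-01 -9.48161551e-01]]
```

step_arm([
  [[1,0.94,-0.313,0.2,0,0,0.65],[1,0.94,-0.313,0.2,0,0,0.65],[1,0.94,-0.313,0.2,0,0,0.65],[1,0.94,-0.313,0.2,0,0,0.65],[1,0.94,-0.313,0.2,0,0,0.65]],
])

```text
t: 3.02
eef_pos: [0.5245, 0.146, 0.1985]
tool_rot: [-3.136, 0.001, 0.965]
contact_force: [0.3, -0.1, 0.7]
opening: 0.0856
```

```bash
python3 go.py .528 .141 .2 -78.1
```

```text
t 3.02 pos [0.5245 0.146  0.1985] heading -34.7 open 0.0856 F [ 0.3021 -0.0963  0.6529]
d(mm) [-2.1  5.7 -1.6] share [-0.014  0.038 -0.01 ] turn share [-0.0023  0.0012  0.3616] q [0.11 0.17 1.65 0.   1.32 0.72]
```

step_arm([
  [[1,0,0,0,0,0,0.352],[1,0,0,0,0,0,0.352],[1,0,0,0,0,0,0.352],[1,0,0,0,0,0,0.352],[1,0,0,0,0,0,0.352]],
])

```text
t: 3.43
eef_pos: [0.528, 0.1411, 0.2003]
tool_rot: [3.142, -0.0, 0.335]
contact_force: [-0.2, -0.1, -0.5]
opening: 0.0856
```

step_arm([
  [[1,0,0,0,0,0,0.053],[1,0,0,0,0,0,0.053],[1,0,0,0,0,0,0.053]],
])

```text
t: 3.68
eef_pos: [0.5281, 0.141, 0.2003]
tool_rot: [3.142, -0.0, 0.233]
contact_force: [0.5, -0.2, 0.2]
opening: 0.0855
```

```bash
python3 go.py .528 .141 .2 -78.1
python3 - <<'E'
from h import *
import pickle
cp=camera_params("wrist"); im=get_image("wrist"); cv2.imwrite("pics/c.png",im[:,:,::-1]); pickle.dump(cp,open("c.pkl","wb"))
L=.0425;W=.0225;H=.055;q=(.5279,.1411,.2075)
from math import cos,sin
P=[(q[0]+cos(q[2])*a-sin(q[2])*b,q[1]+sin(q[2])*a+cos(q[2])*b,H) for a,b in [(L,-W),(L,W),(-L,W),(-L,-W)]]
v=im[:,:,::-1].copy()
pp=proj("wrist",P,cp);print(pp)
for p in pp: cv2.circle(v,tuple(int(x) for x in p.round()),3,(0,255,0),1)
cv2.imwrite("pics/c2.png",v)
E
```

```text
t 3.68 pos [0.5281 0.141  0.2003] heading -76.67 open 0.0855 F [ 0.5354 -0.1541  0.1514]
d(mm) [-0.1 -0.   0.3] share [-0.001 -0.     0.002] turn share [ 0.     -0.      0.0119] q [ 0.1   0.17  1.65 -0.    1.32  1.44]
[[307.19990966 135.39970844]
 [249.48420726 134.03256572]
 [249.59613234 234.63166993]
 [302.34429374 235.77333341]]
```

View pics/c2.png

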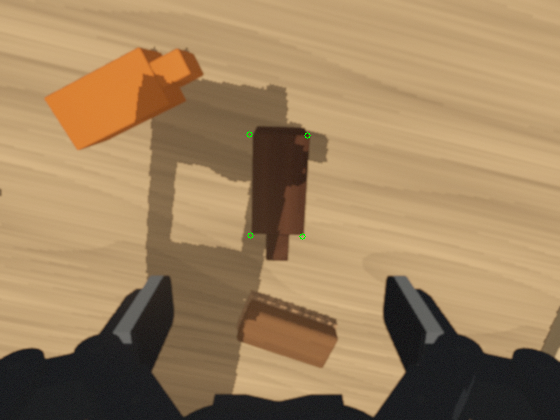

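Run:
```python
import cv2
a=cv2.imread("pics/c.png")[110:275,215:345]
cv2.imwrite("pics/c3.png",cv2.convertScaleAbs(cv2.resize(a,None,fx=3.6,fy=3.6,interpolation=cv2.INTER_CUBIC),alpha=2))
```

```text
(no output)
```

View pics/c3.png

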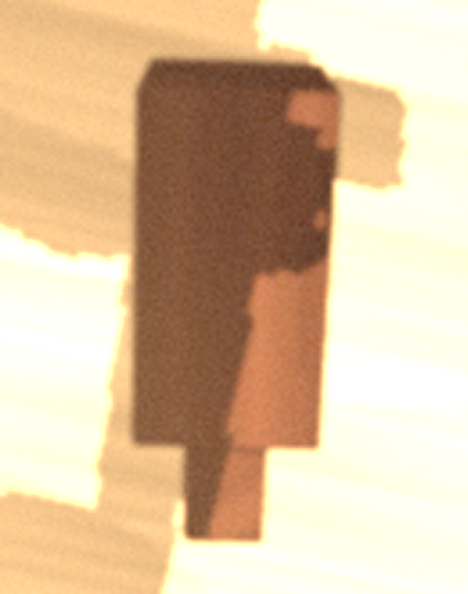

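```bash
cat > fb.py <<'E'
import pickle
from h import *
cp=pickle.load(open("c.pkl","rb"))
np.set_printoptions(precision=4,suppress=True)
px=[(215+u/3.6-.36,110+v/3.6-.36) for u,v in [(138,90),(339,90),(133,443),(319,445),(187,540),(262,541)]]
P=onz("wrist",px,.055,cp)[:,:2]
M=np.array([(.0425,.0225),(.0425,-.0225),(-.0425,.0225),(-.0425,-.0225),(-.0675,.01),(-.0675,-.01)])
a=M-M.mean(0);b=P-P.mean(0);H=a.T@b;th=np.arctan2(H[0,1]-H[1,0],H[0,0]+H[1,1])
R=np.array([[np.cos(th),-np.sin(th)],[np.sin(th),np.cos(th)]]);c=P.mean(0)-R@M.mean(0)
print(c,np.degrees(th),(P-M@R.T-c)*1000)
E
python3 fb.py
```

```text
[0.5295 0.1398] 11.711609897797205 [[-1.5431 -1.3482]
 [-0.7145  0.3536]
 [ 0.4842 -0.1428]
 [ 0.9185  0.9964]
 [ 0.5065 -0.8376]
 [ 0.3485  0.9785]]
```

step_arm([
  [[1,0,0.008,0.3,0,0,0.0125],[1,0,0.008,0.6,0,0,0.0125],[1,0,0.008,0.8,0,0,0.0125],[1,0,0.008,0.95,0,0,0.0125],[1,0,0.008,1.0,0,0,0.0125]],
])

```text
t: 4.15
eef_pos: [0.5242, 0.1393, 0.0456]
tool_rot: [-3.141, 0.009, 0.205]
contact_force: [-1.6, -1.2, -0.9]
opening: 0.0855
```

```bash
python3 go.py .529 .140 .05 -78.2
```

```text
t 4.15 pos [0.5242 0.1393 0.0456] heading -78.23 open 0.0855 F [-1.6137 -1.162  -0.9363]
d(mm) [ 4.8  0.3 -4.5] share [ 0.032  0.002 -0.03 ] turn share [-0.0005  0.0044 -0.0003] q [ 0.1   0.37  1.76 -0.    1.02  1.47]
```

step_arm([
  [[1,0,0,0,0,0,0],[1,0,0,0,0,0,0]],
])

```text
t: 4.32
eef_pos: [0.5293, 0.1399, 0.0512]
tool_rot: [3.141, -0.001, 0.204]
contact_force: [1.3, 0.0, 0.6]
opening: 0.0854
```

```bash
python3 go.py .529 .140 .05 -78.2
```

```text
t 4.32 pos [0.5293 0.1399 0.0512] heading -78.28 open 0.0854 F [1.2947 0.0252 0.551 ]
d(mm) [-0.3 -0.1  1.2] share [-0.002 -0.001  0.008] turn share [ 0.0001 -0.0007 -0.0007] q [0.1  0.36 1.75 0.   1.02 1.47]
```

Position is right, so I'll close the gripper.

step_arm([
  [[0,0,0,0,0,0,0],[0,0,0,0,0,0,0],[0,0,0,0,0,0,0],[0,0,0,0,0,0,0],[0,0,0,0,0,0,0]],
])

```text
t: 4.73
eef_pos: [0.5313, 0.1404, 0.0539]
tool_rot: [3.141, -0.006, 0.204]
contact_force: [-1.1, 0.1, 14.8]
opening: 0.0257
```

step_arm([
  [[0,0,0,0,0,0,0],[0,0,0,0,0,0,0],[0,0,0,0,0,0,0],[0,0,0,0,0,0,0]],
])

```text
t: 5.07
eef_pos: [0.532, 0.1403, 0.0541]
tool_rot: [3.141, -0.008, 0.204]
contact_force: [-0.5, 0.0, 10.8]
opening: 0.0001
```

```bash
python3 go.py .4575 .286 .172 4.7
```

```text
t 5.07 pos [0.532  0.1403 0.0541] heading -78.33 open 0.0001 F [-0.4839  0.0155 10.766 ]
d(mm) [ -42.5 -157.7 -118.4] share [-0.283 -1.051 -0.789] turn share [ 0.003  -0.0029 -0.6919] q [0.1  0.36 1.75 0.   1.02 1.47]
```

Run:
```python
from h import *
for n in ["scene","side","wrist"]:
    im=get_image(n); cv2.imwrite(f"pics/d_{n}.png",im[:,:,::-1])
a=cv2.imread("pics/d_scene.png")[90:290,200:440]; b=cv2.imread("pics/d_side.png")[120:320,200:400]
cv2.imwrite("pics/d.png",np.hstack([cv2.resize(a,(420,350)),cv2.resize(b,(350,350))]))
```

```text
(no output)
```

View pics/d.png

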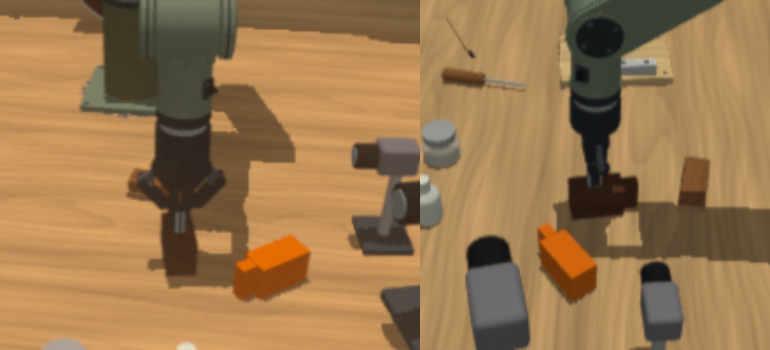

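View pics/d_wrist.png

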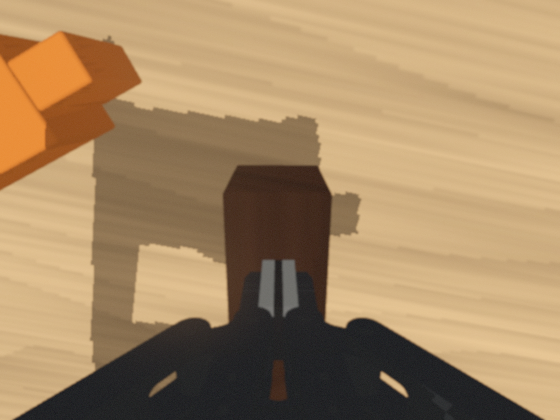

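Run:
```python
import cell
print([ (k,getattr(cell,k)) for k in dir(cell) if not k.startswith("__")])
print(cell.get_obs())
import cv2,numpy as np
a=cv2.imread("pics/d_scene.png")[170:260,270:340]; b=cv2.imread("pics/d_side.png")[180:260,270:340]
cv2.imwrite("pics/d5.png",np.hstack([cv2.resize(a,(390,500),interpolation=2),cv2.resize(b,(390,500),interpolation=2)]))
```

```text
[('PlanningError', <class 'cell.PlanningError'>), ('camera_params', <function make.<locals>.<lambda> at 0x7f35127a07c0>), ('finger_overhang', 0.025), ('get_image', <function make.<locals>.drawn_camera at 0x7f35127a0220>), ('get_obs', <function make.<locals>.<lambda> at 0x7f35127a0720>), ('job_done', <function connect.<locals>.done at 0x7f3512d07880>), ('outline_of', <function make.<locals>.keyed.<locals>.call at 0x7f35127a0900>), ('place_of', <function make.<locals>.keyed.<locals>.call at 0x7f35127a0a40>)]
{'t': 5.2167, 'joints': array([1.00455787e-01, 3.60557004e-01, 1.74976901e+00, 2.36403167e-04,
       1.02328942e+00, 1.46739148e+00]), 'dq': array([-8.42572506e-04, -6.13532360e-04, -2.27043132e-04,  1.75201491e-05,
        5.54758409e-04, -5.20912816e-04]), 'tau': array([-1.85147887e-01, -3.35639906e+01, -1.95672458e+01, -8.61371728e-02,
       -6.37122081e-02,  7.69530088e-04]), 'eef_pos': array([0.53195011, 0.14031903, 0.05405989]), 'tool_rot': array([ 3.14097097, -0.00795553,  0.20374085]), 'contact_force': array([0.31728915, 0.32413933, 9.62635306]), 'wrist_torque': array([0.06733942, 0.02328064, 0.03467606]), 'opening': -1.257248524049053e-05}
```

View pics/d5.png

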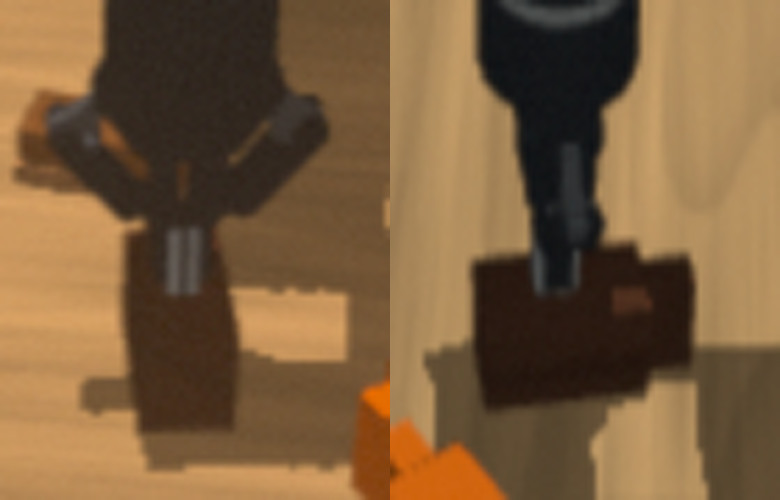

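Run:
```python
from h import *
print(tri([("scene",(302.4,222.6)),("side",(299.4,226.4))]))
for z in (.03,.055): print(proj("scene",[(.53,.14,z)]),proj("side",[(.53,.14,z)]))
```

```text
(array([0.53036426, 0.14268616, 0.04853872]), [np.float64(0.12610996299308816), np.float64(0.11548988526448382)])
[[301.04865257 228.02842636]] [[299.47724962 230.46227698]]
[[301.38270168 220.31170972]] [[299.5281103 224.1894157]]
```

Run:
```python
from h import *
np.set_printoptions(precision=4,suppress=True)
for z in (.20,.218,.23,.245): print(z,onz("side",[(269,140.6),(303,141)],z).tolist(), onz("scene",[(236.5,171)],z))
```

```text
0.2 [[0.6276905738731999, -0.05498079778097886, 0.19999999999999996], [0.5286220051454775, -0.056874827513780035, 0.19999999999999996]] [[ 0.5501 -0.0176  0.2   ]]
0.218 [[0.6244754787224714, -0.02826874930351786, 0.21799999999999997], [0.5279086105970997, -0.030114950594016365, 0.21799999999999997]] [[ 0.5797 -0.0103  0.218 ]]
0.23 [[0.6223320819553191, -0.010460716985210672, 0.22999999999999998], [0.5274330142315145, -0.0122750326475074, 0.22999999999999998]] [[ 0.5995 -0.0055  0.23  ]]
0.245 [[0.6196528359963785, 0.011799323412673313, 0.245], [0.526838518774533, 0.010024864785629028, 0.245]] [[0.6243 0.0005 0.245 ]]
```

Run:
```python
from h import *
np.set_printoptions(precision=4,suppress=True)
o,d=ray("wrist",[(278,262)]); print(get_obs()["eef_pos"],o)
for z in (.03,.04,.05,.055,.065,.08): print(z,onz("wrist",[(278,262),(278,316)],z).tolist())
print(onz("wrist",[(237,165),(319,165),(224,193),(331,193)],.055).tolist())
```

```text
[0.532  0.1403 0.0541] [0.6111 0.1561 0.1985]
0.03 [[0.5271839743603778, 0.13874731175639907, 0.03], [0.4958009597048447, 0.13231603739699843, 0.03]]
0.04 [[0.5321619147457064, 0.13977527249026242, 0.04000000000000001], [0.5026409992412705, 0.13372559533102116, 0.04000000000000001]]
0.05 [[0.5371398551310349, 0.14080323322412575, 0.04999999999999999], [0.5094810387776961, 0.1351351532650439, 0.04999999999999999]]
0.055 [[0.5396288253236993, 0.14131721359105742, 0.05499999999999999], [0.5129010585459091, 0.13583993223205526, 0.05499999999999999]]
0.065 [[0.5446067657090279, 0.14234517432492078, 0.065], [0.5197410980823347, 0.13724949016607801, 0.065]]
0.08 [[0.5520736762870208, 0.14388711542571578, 0.08], [0.5300011573869734, 0.13936382706711212, 0.08]]
[[0.5781377207108721, 0.16580464655168695, 0.05499999999999999], [0.58466048287717, 0.13394708627568153, 0.05499999999999999], [0.5656736074590119, 0.16905009746076943, 0.05499999999999999], [0.5743922456319086, 0.12645596916220275, 0.05499999999999999]]
```

The gripper shut on top of the block: the fingertips are at about z 0.055 with the TCP at 0.054. So the tips sit roughly level with the reported TCP, not 25 mm ahead of it. The block hasn't moved, so I'll reopen and go lower.

step_arm([
  [[1,0,0,-0.15,0,0,0],[1,0,0,-0.15,0,0,0],[1,0,0,-0.15,0,0,0],[1,0,0,-0.15,0,0,0],[1,0,0,-0.15,0,0,0]],
])

```text
t: 5.63
eef_pos: [0.5276, 0.1397, 0.0721]
tool_rot: [-3.141, 0.001, 0.204]
contact_force: [0.6, -0.1, 0.4]
opening: 0.0605
```

step_arm([
  [[1,0,0,0,0,0,0],[1,0,0,0,0,0,0],[1,0,0,0,0,0,0],[1,0,0,0,0,0,0]],
])

```text
t: 5.97
eef_pos: [0.528, 0.1398, 0.0724]
tool_rot: [-3.141, 0.001, 0.204]
contact_force: [-0.5, 0.2, 0.3]
opening: 0.085
```

```bash
python3 go.py .529 .140 .03 -78.2;python3 - <<'E'
from h import *
np.set_printoptions(precision=4,suppress=True)
cp=camera_params("wrist")
im=get_image("wrist"); cv2.imwrite("pics/e_wrist.png",im[:,:,::-1])
for n in ["scene","side"]:
    im=get_image(n); cv2.imwrite(f"pics/e_{n}.png",im[:,:,::-1])
a=cv2.imread("pics/e_scene.png")[160:260,260:350]; b=cv2.imread("pics/e_side.png")[170:270,260:350]
cv2.imwrite("pics/e5.png",np.hstack([cv2.resize(a,(396,440),interpolation=2),cv2.resize(b,(396,440),interpolation=2)]))
e=get_obs()["eef_pos"]; a=np.radians(-78.2); u=np.array([np.cos(a),np.sin(a),0])
for h in(-.01,0,.012,.025):
  for s in (-1,1): print(h,s,proj("side",[e+s*.045*u-[0,0,h]]),proj("scene",[e+s*.045*u-[0,0,h]]))
E
```

```text
t 5.97 pos [0.528  0.1398 0.0724] heading -78.34 open 0.085 F [-0.4657  0.1869  0.2805]
d(mm) [ 1.  -0.  42.4] share [ 0.007 -0.     0.282] turn share [-0.      0.0004 -0.0011] q [0.1  0.33 1.74 0.   1.07 1.47]
-0.01 -1 [[303.0217 228.5475]] [[319.4026 210.4354]]
-0.01 1 [[297.571  206.1165]] [[283.9701 211.846 ]]
0 -1 [[302.9804 231.164 ]] [[319.176  213.6278]]
0 1 [[297.5613 208.7135]] [[283.924  215.0492]]
0.012 -1 [[302.9313 234.2646]] [[318.9063 217.4157]]
0.012 1 [[297.5499 211.7931]] [[283.8693 218.8497]]
0.025 -1 [[302.8789 237.5763]] [[318.6169 221.4671]]
0.025 1 [[297.5376 215.0849]] [[283.8105 222.914 ]]
```

View pics/e5.png

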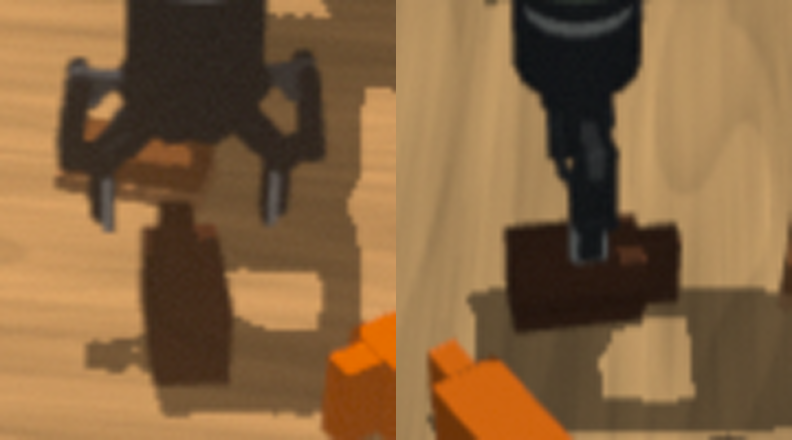

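View pics/e_wrist.png

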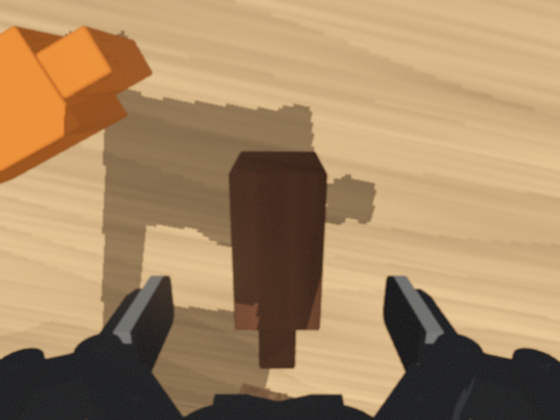

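Open, the tips stand about 10 mm above the reported TCP. For tips at about 28 mm on the block I need TCP z ≈ 0.022.

step_arm([
  [[1,0.005,0,0.15,0,0,0],[1,0.005,0,0.28,0,0,0],[1,0.005,0,0.335,0,0,0],[1,0.005,0,0.335,0,0,0],[1,0.005,0,0.335,0,0,0]],
])

```text
t: 6.53
eef_pos: [0.5288, 0.1399, 0.0223]
tool_rot: [-3.142, 0.001, 0.204]
contact_force: [-0.2, 0.3, -0.5]
opening: 0.0854
```

step_arm([
  [[0,0,0,0,0,0,0],[0,0,0,0,0,0,0],[0,0,0,0,0,0,0],[0,0,0,0,0,0,0],[0,0,0,0,0,0,0]],
])

```text
t: 6.95
eef_pos: [0.5303, 0.1401, 0.0238]
tool_rot: [3.141, -0.003, 0.204]
contact_force: [0.1, -0.7, 4.3]
opening: 0.0441
```

```bash
python3 go.py .4575 .286 .144 4.7
```

```text
t 6.95 pos [0.5303 0.1401 0.0238] heading -78.33 open 0.0441 F [ 0.1302 -0.7261  4.2624]
d(mm) [ -41.5 -157.6 -120.3] share [-0.276 -1.05  -0.802] turn share [ 0.001  -0.001  -0.6919] q [0.1  0.41 1.76 0.   0.97 1.47]
```

step_arm([
  [[0,0,0,-0.1,0,0,0],[0,0,0,-0.3,0,0,0],[0,0,0,-0.55,0,0,0],[0,0,0,-0.75,0,0,0],[0,0,0,-0.82,0,0,0]],
])

```text
t: 7.37
eef_pos: [0.5323, 0.1404, 0.1509]
tool_rot: [3.141, -0.009, 0.204]
contact_force: [2.1, -0.6, -0.4]
opening: 0.044
```

```bash
python3 go.py .4575 .286 .1465 4.7
python3 - <<'E'
from h import *
for n in ["scene","side","wrist"]:
    im=get_image(n); cv2.imwrite(f"pics/f_{n}.png",im[:,:,::-1])
a=cv2.imread("pics/f_scene.png")[120:260,240:360]; b=cv2.imread("pics/f_side.png")[150:290,240:360]
cv2.imwrite("pics/f5.png",np.hstack([cv2.resize(a,(396,462),interpolation=2),cv2.resize(b,(396,462),interpolation=2)]))
E
```

```text
t 7.37 pos [0.5323 0.1404 0.1509] heading -78.33 open 0.044 F [ 2.1209 -0.5675 -0.3559]
d(mm) [ -43.8 -157.7    3.8] share [-0.292 -1.052  0.026] turn share [ 0.0035 -0.0032 -0.6919] q [0.1  0.23 1.69 0.   1.22 1.47]
```

View pics/f5.png

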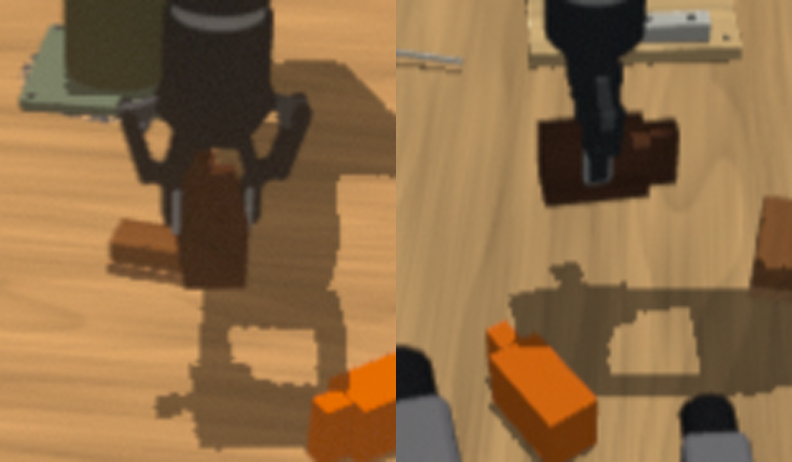

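View pics/f_wrist.png

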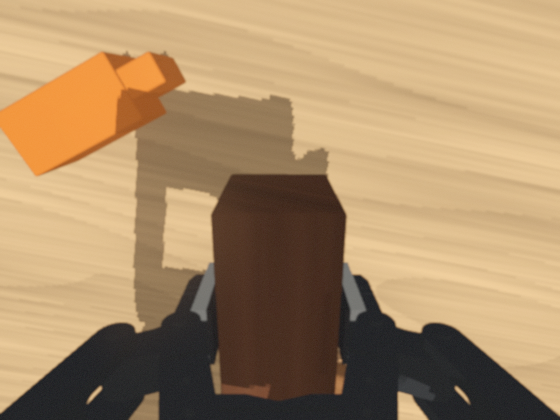

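Run:
```python
from h import *
np.set_printoptions(precision=1,suppress=True)
e=get_obs()["eef_pos"]; a=np.radians(11.7); u=np.array([np.cos(a),np.sin(a),0]); v=np.array([-u[1],u[0],0])
c=e-[0,0,.024]-u*.0013
f=lambda n,P:(proj(n,P)-([240,120] if n=="scene" else [240,150]))*3.3+([0,0] if n=="scene" else [396,0])
for h in (.01,.015,.02,.025,.03,.035): print(h,"side",f("side",[c+v*.03+u*.011+[0,0,h]]),"scene",f("scene",[c+v*.027+u*.011+[0,0,h],c-v*.027+u*.011+[0,0,h]]).tolist())
print(f("side",[c+u*.0425+v*.0225,c-u*.0425+v*.0225]),f("scene",[c+u*.0425+v*.0225,c+u*.0425-v*.0225]))
```

```text
0.01 side [[588.1 203.9]] scene [[243.90517892536747, 253.95987661810233], [171.35839737095333, 256.6140759479625]]
0.015 side [[588.1 199.3]] scene [[244.2428649714924, 248.3469535284384], [171.50594258389714, 250.98813558769436]]
0.02 side [[588.2 194.7]] scene [[244.5818579617211, 242.7045891832656], [171.65406990482737, 245.33252536996332]]
0.025 side [[588.2 190. ]] scene [[244.9221604914111, 237.03261571363657], [171.8027806417768, 239.6470744274158]]
0.03 side [[588.2 185.3]] scene [[245.26377505667287, 231.3308648790314], [171.95207606200447, 233.93161148350197]]
0.035 side [[588.2 180.6]] scene [[245.60670405075152, 225.59916809101242], [172.10195739045398, 228.18596487572532]]
[[547.7 210.9]
 [652.1 199.5]] [[243.  289.8]
 [181.4 292.1]]
```

Block is held level, with the tips about 30 mm above its underside. Now moving to the first show pose.

step_arm([
  [[0,-0.06,-0.2,0.0,0,0,-0.06],[0,-0.12,-0.4,0.0,0,0,-0.12],[0,-0.18,-0.6,0.01,0,0,-0.18],[0,-0.24,-0.8,0.02,0,0,-0.24],[0,-0.29,-1.0,0.026,0,0,-0.295]],
])

```text
t: 7.93
eef_pos: [0.4527, 0.278, 0.1378]
tool_rot: [-3.138, 0.006, 0.827]
contact_force: [0.2, 0.3, -1.0]
opening: 0.0438
```

step_arm([
  [[0,0,0,0,0,0,-0.06],[0,0,0,0,0,0,-0.12],[0,0,0,0,0,0,-0.18],[0,0,0,0,0,0,-0.24],[0,0,0,0,0,0,-0.295]],
])

```text
t: 8.35
eef_pos: [0.4536, 0.2772, 0.1379]
tool_rot: [-3.136, 0.003, 1.446]
contact_force: [0.5, -0.1, -1.4]
opening: 0.0441
```

```bash
python3 go.py .4575 .286 .1465 4.7
```

```text
t 8.35 pos [0.4536 0.2772 0.1379] heading -7.17 open 0.0441 F [ 0.5442 -0.1092 -1.4173]
d(mm) [ 9.2  2.7 -8.6] share [ 0.061  0.018 -0.057] turn share [-0.003   0.0013 -0.0989] q [ 0.39  0.22  1.73 -0.    1.2   0.51]
```

step_arm([
  [[0,0.04,0.01,-0.03,0,0,-0.06],[0,0.061,0.018,-0.057,0,0,-0.099],[0,0.061,0.018,-0.057,0,0,-0.099],[0,0.061,0.018,-0.057,0,0,-0.099]],
])

```text
t: 8.68
eef_pos: [0.4585, 0.2861, 0.1476]
tool_rot: [-3.137, 0.002, 1.645]
contact_force: [-0.6, -0.4, -2.2]
opening: 0.0442
```

```bash
python3 go.py .4575 .286 .1465 4.7
python3 - <<'E'
from h import *
for n in ["scene","side","wrist"]:
    im=get_image(n); cv2.imwrite(f"pics/g_{n}.png",im[:,:,::-1])
a=cv2.imread("pics/g_scene.png")[120:260,330:450]; b=cv2.imread("pics/g_side.png")[200:340,270:390]
cv2.imwrite("pics/g5.png",np.hstack([cv2.resize(a,(396,462),interpolation=2),cv2.resize(b,(396,462),interpolation=2)]))
E
```

```text
t 8.68 pos [0.4585 0.2861 0.1476] heading 4.23 open 0.0442 F [-0.5859 -0.3919 -2.2349]
d(mm) [-0.1 -1.   1.1] share [-0.    -0.006  0.008] turn share [-0.0021  0.0007 -0.0039] q [ 0.4   0.22  1.71 -0.    1.22  0.32]
```

View pics/g5.png

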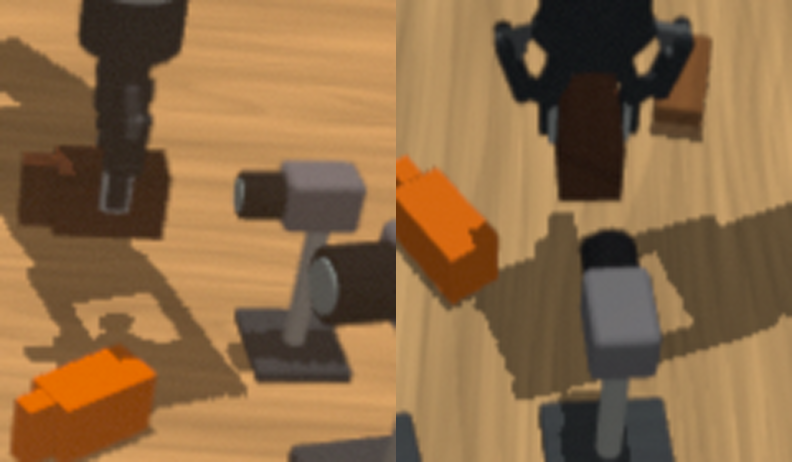

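View pics/g_wrist.png

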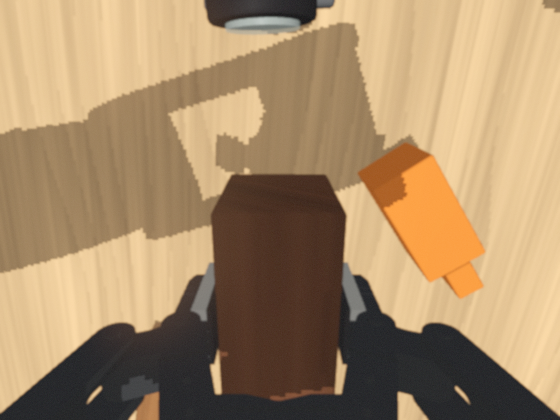

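```bash
cat > g.py <<'E'
from h import *
np.set_printoptions(precision=4,suppress=True)
S=lambda u,v:(330+u/3.3-.35,120+v/3.3-.35); D=lambda u,v:(270+(u-396)/3.3-.35,200+v/3.3-.35)
lens=tri([("scene",S(240,194)),("wrist",(262,24))]); print("lens",lens, onz("wrist",[(262,24)],.15), onz("scene",[S(240,194)],.15))
# barrel axis in wrist: left/right edges
print(onz("wrist",[(213,18),(314,18)],.15))
print("plain bottom near(+x) corner", tri([("scene",S(162,238)),("side",D(558,200))]))
print("plain bottom -x corner side", onz("side",[D(620,200)],.1225))
print("top corners wrist", onz("wrist",[(213,213),(345,213)],.1775))
print("bottom end corners wrist", onz("wrist",[(235,176),(325,176)],.1225))
E
python3 g.py
```

```text
lens (array([0.4462, 0.3867, 0.1513]), [np.float64(0.4699698968359933), np.float64(3.7567461953619055)]) [[0.446  0.3857 0.15  ]] [[0.444  0.3883 0.15  ]]
[[0.4289 0.3864 0.15  ]
 [0.464  0.3889 0.15  ]]
plain bottom near(+x) corner (array([0.4777, 0.3294, 0.1258]), [np.float64(0.04998236765533912), np.float64(0.05369350249452482)])
plain bottom -x corner side [[0.4332 0.3242 0.1225]]
top corners wrist [[0.4346 0.3242 0.1775]
 [0.4783 0.3274 0.1775]]
bottom end corners wrist [[0.4357 0.3231 0.1225]
 [0.4782 0.3262 0.1225]]
```

Plain end is centred at about (0.456, 0.326, 0.15) against the lens at (0.446, 0.387, 0.15). That is 61 mm away and within 5 mm sideways. I'll trim slightly and hold for a second.

step_arm([
  [[0,0,-0.02,0.01,0,0,0],[0,0,-0.02,0.01,0,0,0],[0,0,-0.02,0.01,0,0,0],[0,0,-0.02,0.01,0,0,0],[0,0,-0.02,0.01,0,0,0]],
])

```text
t: 9.25
eef_pos: [0.4571, 0.2866, 0.1488]
tool_rot: [3.141, -0.0, 1.646]
contact_force: [-0.2, 0.6, -1.4]
opening: 0.0439
```

step_arm([
  [[0,0,0,0,0,0,0],[0,0,0,0,0,0,0],[0,0,0,0,0,0,0],[0,0,0,0,0,0,0],[0,0,0,0,0,0,0]],
])

```text
t: 9.67
eef_pos: [0.457, 0.2866, 0.1487]
tool_rot: [3.142, -0.0, 1.647]
contact_force: [-0.6, 0.7, -2.1]
opening: 0.0438
```

step_arm([
  [[0,0,0,0,0,0,0],[0,0,0,0,0,0,0],[0,0,0,0,0,0,0],[0,0,0,0,0,0,0],[0,0,0,0,0,0,0]],
])

```text
t: 10.08
eef_pos: [0.457, 0.2866, 0.1487]
tool_rot: [-3.142, -0.0, 1.647]
contact_force: [-1.1, -0.3, -1.0]
opening: 0.0443
```

```bash
python3 go.py .453 .304 .1465 -85.5
```

```text
t 10.08 pos [0.457  0.2866 0.1487] heading 4.34 open 0.0443 F [-1.0803 -0.2945 -0.9847]
d(mm) [17.7 -2.7  2.2] share [ 0.118 -0.018  0.015] turn share [-0.     -0.      0.7487] q [0.4  0.21 1.71 0.   1.22 0.32]
```

step_arm([
  [[0,0.02,0,0.01,0,0,0.06],[0,0.04,-0.005,0.01,0,0,0.12],[0,0.07,-0.01,0.01,0,0,0.18],[0,0.1,-0.018,0.01,0,0,0.24],[0,0.118,-0.02,0.01,0,0,0.295]],
])

```text
t: 10.5
eef_pos: [0.4525, 0.3044, 0.1472]
tool_rot: [-3.141, -0.0, 1.023]
contact_force: [0.6, -0.1, -1.4]
opening: 0.0441
```

step_arm([
  [[0,0,0,0,0,0,0.06],[0,0,0,0,0,0,0.12],[0,0,0,0,0,0,0.18],[0,0,0,0,0,0,0.24],[0,0,0,0,0,0,0.295]],
])

```text
t: 10.92
eef_pos: [0.4527, 0.304, 0.1472]
tool_rot: [3.142, 0.0, 0.405]
contact_force: [-0.1, 0.4, -1.3]
opening: 0.0444
```

step_arm([
  [[0,0,0,0,0,0,0.06],[0,0,0,0,0,0,0.12],[0,0,0,0,0,0,0.155],[0,0,0,0,0,0,0.155],[0,0,0,0,0,0,0.155]],
])

```text
t: 11.33
eef_pos: [0.4527, 0.304, 0.1472]
tool_rot: [3.142, -0.0, 0.088]
contact_force: [0.4, 0.1, -1.3]
opening: 0.0442
```

```bash
python3 go.py .453 .304 .1465 -85.5
python3 - <<'E'
from h import *
for n in ["scene","side","wrist"]:
    im=get_image(n); cv2.imwrite(f"pics/h_{n}.png",im[:,:,::-1])
a=cv2.imread("pics/h_scene.png")[120:260,330:450]; b=cv2.imread("pics/h_side.png")[200:340,270:390]
cv2.imwrite("pics/h5.png",np.hstack([cv2.resize(a,(396,462),interpolation=2),cv2.resize(b,(396,462),interpolation=2)]))
E
```

```text
t 11.33 pos [0.4527 0.304  0.1472] heading -84.94 open 0.0442 F [ 0.4112  0.0847 -1.3165]
d(mm) [0.3 0.  0.7] share [0.002 0.    0.005] turn share [ 0.     -0.      0.0047] q [ 0.43  0.23  1.7  -0.    1.22  1.92]
```

View pics/h5.png

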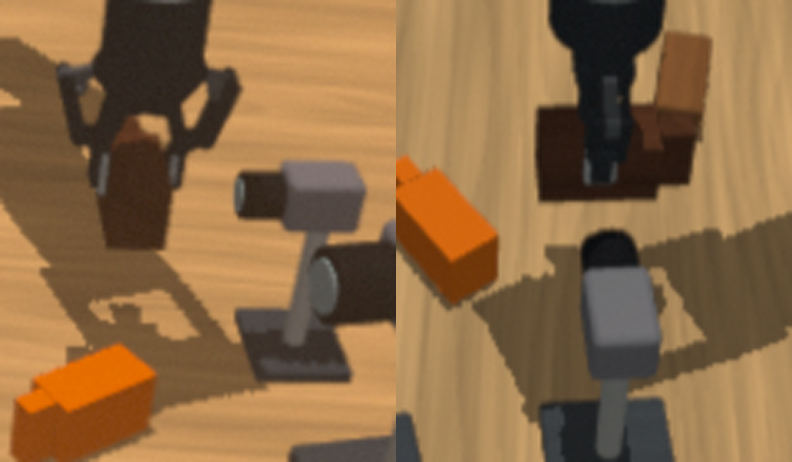

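View pics/h_wrist.png

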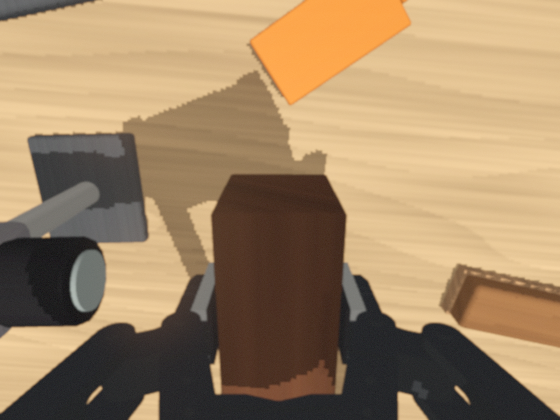

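```bash
cat > g2.py <<'E'
from h import *
np.set_printoptions(precision=4,suppress=True)
S=lambda u,v:(330+u/3.3-.35,120+v/3.3-.35); D=lambda u,v:(270+(u-396)/3.3-.35,200+v/3.3-.35)
print("lens", onz("wrist",[(88,281),(78,240),(78,322)],.15))
print("plain bottom corner", tri([("scene",S(165,249)),("side",D(540,200))]),tri([("wrist",(235,176)),("side",D(540,200))]))
print("left bottom edge", onz("side",[D(540,200),D(657,198)],.1235))
print("top corners wrist", onz("wrist",[(213,213),(345,213)],.1785))
E
python3 g2.py
```

```text
lens [[0.4452 0.3857 0.15  ]
 [0.4645 0.3884 0.15  ]
 [0.4235 0.3919 0.15  ]]
plain bottom corner (array([0.4908, 0.3305, 0.1253]), [np.float64(0.37866307518265896), np.float64(0.40287073711719157)]) (array([0.4904, 0.327 , 0.1224]), [np.float64(0.10309751999084119), np.float64(0.020454560923774606)])
left bottom edge [[0.4904 0.3279 0.1235]
 [0.4069 0.3218 0.1235]]
top corners wrist [[0.4921 0.328  0.1785]
 [0.4958 0.2853 0.1785]]
```

Left face centre is at about (0.449, 0.325, 0.151), 62 mm from the lens and within 3 mm of centre. Holding for a second.

step_arm([
  [[0,0,0,0,0,0,0],[0,0,0,0,0,0,0],[0,0,0,0,0,0,0],[0,0,0,0,0,0,0],[0,0,0,0,0,0,0]],
])

```text
t: 11.9
eef_pos: [0.4527, 0.304, 0.1472]
tool_rot: [-3.142, -0.0, 0.086]
contact_force: [-0.8, -0.5, -0.1]
opening: 0.0442
```

step_arm([
  [[0,0,0,0,0,0,0],[0,0,0,0,0,0,0],[0,0,0,0,0,0,0],[0,0,0,0,0,0,0],[0,0,0,0,0,0,0]],
])

```text
t: 12.32
eef_pos: [0.4527, 0.304, 0.1472]
tool_rot: [-3.142, 0.0, 0.086]
contact_force: [0.2, -0.3, -1.0]
opening: 0.0441
```

step_arm([
  [[0,0,0,0,0,0,0],[0,0,0,0,0,0,0],[0,0,0,0,0,0,0]],
])

```text
t: 12.57
eef_pos: [0.4527, 0.304, 0.1472]
tool_rot: [3.142, 0.0, 0.086]
contact_force: [-0.9, -0.6, -1.2]
opening: 0.0443
```

```bash
python3 go.py .49 -.04 .17 -84.4;  python3 go.py .495 -.255 .15 -84.4
```

```text
t 12.57 pos [0.4527 0.304  0.1472] heading -85.06 open 0.0443 F [-0.9145 -0.6163 -1.1583]
d(mm) [  7.6 345.9 -22.8] share [ 0.05   2.306 -0.152] turn share [ 0.      0.     -0.0055] q [0.43 0.23 1.7  0.   1.22 1.92]
t 12.57 pos [0.4527 0.304  0.1472] heading -85.06 open 0.0443 F [-0.9145 -0.6163 -1.1583]
d(mm) [ -6.  560.6  -2.8] share [-0.04   3.737 -0.019] turn share [ 0.      0.     -0.0055] q [0.43 0.23 1.7  0.   1.22 1.92]
```

step_arm([
  [[0,0,0.12,0,0,0,0],[0,0,0.32,0,0,0,0],[0,0,0.55,0,0,0,0],[0,0,0.78,0,0,0,0],[0,0,1.0,0,0,0,0]],
])

```text
t: 12.98
eef_pos: [0.4656, 0.1532, 0.1473]
tool_rot: [3.141, -0.0, 0.087]
contact_force: [1.0, -1.0, -1.0]
opening: 0.0441
```

step_arm([
  [[0,0,0.22,0,0,0,0],[0,0,0.44,0,0,0,0],[0,0,0.66,0,0,0,0],[0,0,0.85,0,0,0,0],[0,0,1.0,0,0,0,0]],
])

```text
t: 13.4
eef_pos: [0.4787, 0.0028, 0.1475]
tool_rot: [3.141, -0.001, 0.085]
contact_force: [0.8, 0.2, -1.0]
opening: 0.0443
```

step_arm([
  [[0,0,0.22,0,0,0,-0.0055],[0,0,0.44,0,0,0,-0.0055],[0,0,0.66,0,0,0,-0.0055],[0,0,0.85,0,0,0,-0.0055],[0,0,1.0,0,0,0,-0.0055]],
])

```text
t: 13.82
eef_pos: [0.4917, -0.1468, 0.1475]
tool_rot: [3.141, -0.001, 0.096]
contact_force: [0.2, 0.5, -1.5]
opening: 0.0441
```

```bash
python3 go.py .496 -.269 .13 -84.4
```

```text
t 13.82 pos [ 0.4917 -0.1468  0.1475] heading -84.48 open 0.0441 F [ 0.1852  0.4853 -1.4743]
d(mm) [ -7.5 122.   17.6] share [-0.05   0.813  0.117] turn share [ 0.0005 -0.0003 -0.0006] q [-0.46  0.16  1.78 -0.    1.2   1.02]
```

step_arm([
  [[0,-0.05,0.2,0.05,0,0,0],[0,-0.05,0.45,0.1,0,0,0],[0,-0.05,0.7,0.1,0,0,0],[0,-0.05,0.81,0.1,0,0,0],[0,-0.05,0.81,0.1,0,0,0]],
])

```text
t: 14.23
eef_pos: [0.4964, -0.2703, 0.1326]
tool_rot: [3.139, -0.001, 0.094]
contact_force: [0.6, -0.5, -1.2]
opening: 0.0438
```

step_arm([
  [[0,0,0,0,0,0,0],[0,0,0,0,0,0,0]],
])

```text
t: 14.4
eef_pos: [0.4956, -0.265, 0.132]
tool_rot: [-3.14, 0.001, 0.098]
contact_force: [0.0, 0.4, -0.9]
opening: 0.0445
```

```bash
python3 go.py .496 -.269 .13 -84.4
cat > pic.py <<'E'
import sys
from h import *
import pickle
k=sys.argv[1]
pickle.dump(camera_params("wrist"),open(f"{k}.pkl","wb"))
for n in ["wrist","scene","side"]:
    im=get_image(n); cv2.imwrite(f"pics/{k}_{n}.png",im[:,:,::-1])
a=cv2.imread(f"pics/{k}_scene.png")[150:270,90:220]; b=cv2.imread(f"pics/{k}_side.png")[80:200,240:370]
cv2.imwrite(f"pics/{k}5.png",np.hstack([cv2.resize(a,(399,368),interpolation=2),cv2.resize(b,(399,368),interpolation=2)]))
E
python3 pic.py i
```

```text
t 14.4 pos [ 0.4956 -0.265   0.132 ] heading -84.38 open 0.0445 F [ 0.0233  0.4039 -0.937 ]
d(mm) [-0.   4.1  1.9] share [-0.     0.027  0.013] turn share [-0.0006  0.0003  0.0001] q [-0.65  0.28  1.67  0.    1.2   0.83]
```

View pics/i5.png

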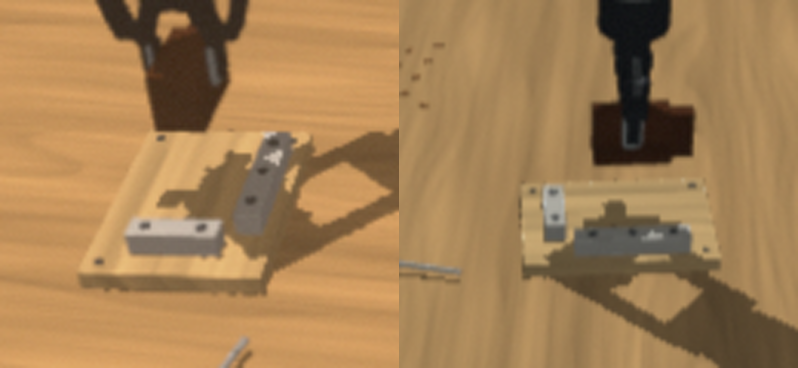

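View pics/i_wrist.png

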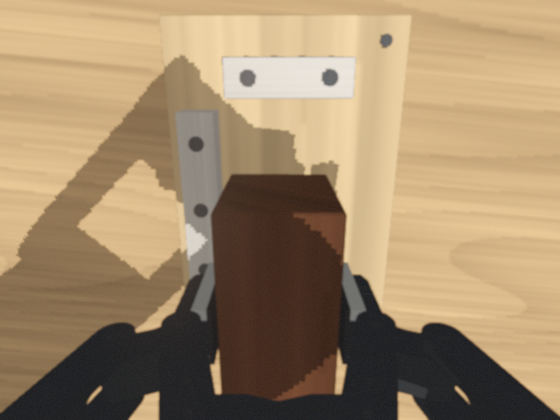

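Run:
```python
import cv2
a=cv2.imread("pics/i_wrist.png")[40:230,160:370]
cv2.imwrite("pics/i6.png",cv2.convertScaleAbs(cv2.resize(a,None,fx=3.1,fy=3.1,interpolation=2),alpha=1.2))
```

```text
(no output)
```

View pics/i6.png

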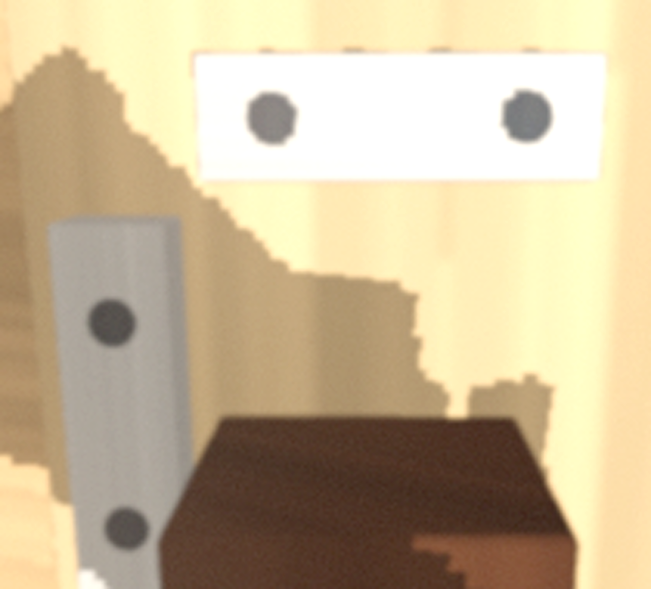

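```bash
cat > g3.py <<'E'
from h import *
import pickle
np.set_printoptions(precision=4,suppress=True)
cp=pickle.load(open("i.pkl","rb")); Wp=lambda *a:[(160+u/3.1-.34,40+v/3.1-.34) for u,v in a]
def line(n,px,z):
    p=onz("wrist",px,z,cp)[:,:2]; d=p[1]-p[0]; print(n,p.tolist(),"dir deg",np.degrees(np.arctan2(d[1],d[0])),"len",np.linalg.norm(d)); return p
line("end -x edge top",Wp((202,179),(601,180)),.04)
line("end +x edge top",Wp((193,53),(606,54)),.04)
line("fence +y top",Wp((75,560),(50,228)),.04)
line("fence -y top",Wp((177,455),(166,228)),.04)
line("fence -y bottom",Wp((191,455),(182,219)),.018)
line("fence end top",Wp((166,228),(50,228)),.04)
line("block bottom end",Wp((513,420),(223,420)),.108)
line("block top end",Wp((576,538),(163,540)),.163)
E
python3 g3.py
```

```text
end -x edge top [[0.564628577583728, -0.2258127747121887], [0.5720773744958866, -0.3047361992422253]] dir deg -84.60839225067568 len 0.07927415414236197
end +x edge top [[0.5877391266348507, -0.2229097914227821], [0.5952020375455539, -0.3019431258747783]] dir deg -84.60570436222348 len 0.07938490406785272
fence +y top [[0.48090614621530886, -0.20191341836997678], [0.5522073562428772, -0.19581211684517233]] dir deg 4.890931141495252 len 0.07156178052348888
fence -y top [[0.507216362088064, -0.22334836217167986], [0.5544519388741856, -0.2190758827699309]] dir deg 5.168365309529395 len 0.04742840704215107
fence -y bottom [[0.500994862582706, -0.22340575161703952], [0.5545858936880431, -0.21888473418130702]] dir deg 4.822137551624296 len 0.053781392819333064
fence end top [[0.5544519388741856, -0.2190758827699309], [0.5522073562428772, -0.19581211684517233]] dir deg 95.5110706115095 len 0.02337179830887494
block bottom end [[0.5378210511156138, -0.2835745194783203], [0.5335895688759106, -0.2399613128837935]] dir deg 95.54166062834751 len 0.04381800122554429
block top end [[0.5387708661095041, -0.2834451915003969], [0.5343488047954023, -0.24024709483227646]] dir deg 95.8448400776246 len 0.04342384347353366
```

step_arm([
  [[0,0,0,0.12,0,0,0],[0,0,0,0.26,0,0,0],[0,0,0,0.4,0,0,0],[0,0,0,0.52,0,0,0],[0,0,0,0.55,0,0,0]],
])

```text
t: 14.97
eef_pos: [0.4937, -0.2631, 0.0465]
tool_rot: [-3.137, 0.005, 0.099]
contact_force: [-0.1, 0.1, -0.5]
opening: 0.044
```

step_arm([
  [[0,0,0,0,0,0,0],[0,0,0,0,0,0,0]],
])

```text
t: 15.13
eef_pos: [0.4963, -0.2656, 0.0503]
tool_rot: [3.141, -0.0, 0.099]
contact_force: [-0.3, -0.6, -0.8]
opening: 0.0441
```

```bash
python3 go.py .496 -.266 .042 -84.6; python3 pic.py j
```

```text
t 15.13 pos [ 0.4963 -0.2656  0.0503] heading -84.34 open 0.0441 F [-0.285  -0.5612 -0.7517]
d(mm) [-0.4  0.3  8.3] share [-0.002  0.002  0.055] turn share [ 0.0002 -0.0002  0.0021] q [-0.65  0.39  1.71  0.    1.04  0.83]
```

View pics/j5.png

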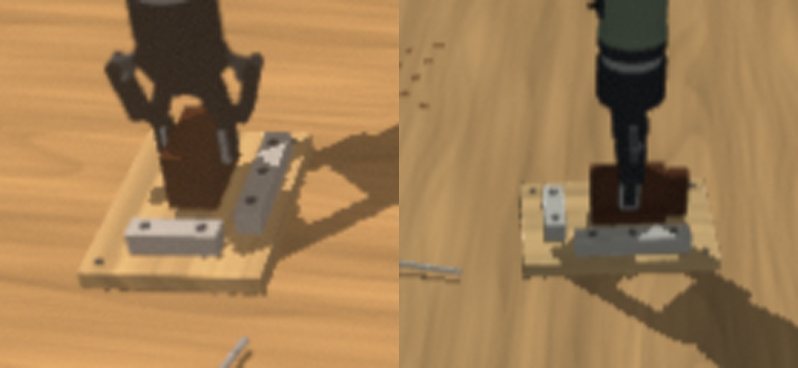

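View pics/j_wrist.png

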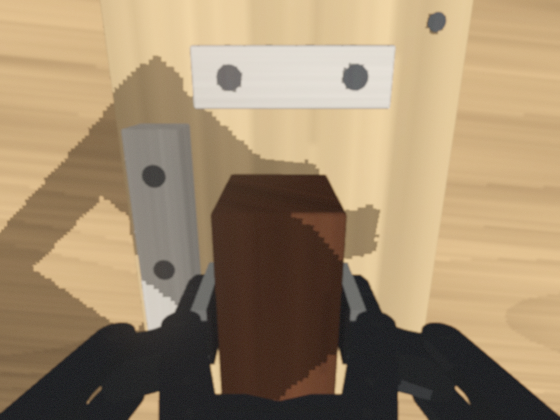

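step_arm([
  [[0,0,0,0.02,0,0,0.002],[0,0,0,0.04,0,0,0.002],[0,0,0,0.05,0,0,0.002],[0,0,0,0.05,0,0,0.002],[0,0,0,0.05,0,0,0.002]],
])

```text
t: 15.7
eef_pos: [0.4958, -0.266, 0.0421]
tool_rot: [-3.141, 0.0, 0.094]
contact_force: [-0.7, -1.0, -1.1]
opening: 0.0442
```

step_arm([
  [[0,0,0,0.012,0,0,0],[0,0,0,0.012,0,0,0],[0,0,0,0.012,0,0,0]],
])

```text
t: 15.95
eef_pos: [0.4959, -0.2661, 0.0418]
tool_rot: [-3.141, 0.0, 0.094]
contact_force: [-3.8, 2.0, 7.8]
opening: 0.0441
```

step_arm([
  [[0,0.03,-0.015,-0.006,0,0,0],[0,0.08,-0.04,-0.006,0,0,0],[0,0.13,-0.07,-0.006,0,0,0],[0,0.17,-0.09,-0.006,0,0,0],[0,0.17,-0.09,-0.006,0,0,0]],
])

```text
t: 16.37
eef_pos: [0.5222, -0.2494, 0.0418]
tool_rot: [3.141, -0.003, 0.095]
contact_force: [1.3, 2.6, 4.4]
opening: 0.0444
```

```bash
python3 go.py .5239 -.2445 .042 -84.6; python3 pic.py k;python3 - <<'E'
import cv2
a=cv2.imread("pics/k_wrist.png")[20:260,120:400]
cv2.imwrite("pics/k6.png",cv2.convertScaleAbs(cv2.resize(a,None,fx=2.5,fy=2.5,interpolation=2),alpha=1.2))
E
```

```text
t 16.37 pos [ 0.5222 -0.2494  0.0418] heading -84.57 open 0.0444 F [1.3193 2.5726 4.362 ]
d(mm) [ 2.1 -4.7 -0.2] share [ 0.014 -0.032 -0.001] turn share [ 0.0002 -0.0013  0.0002] q [-0.6   0.43  1.68  0.    1.03  0.88]
```

View pics/k6.png

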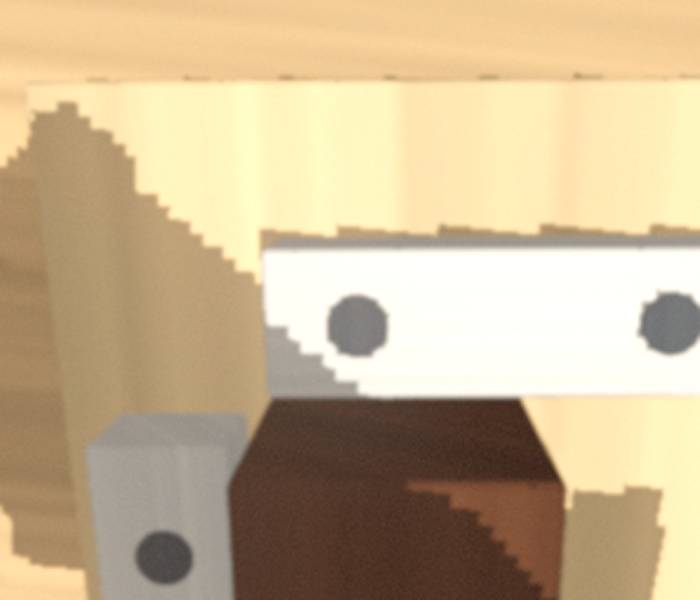

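step_arm([
  [[0,0,-0.012,0,0,0,0],[0,0,-0.024,0,0,0,0],[0,0,-0.024,0,0,0,0]],
])

```text
t: 16.77
eef_pos: [0.5202, -0.2474, 0.0419]
tool_rot: [3.14, -0.001, 0.094]
contact_force: [2.0, -1.8, 5.0]
opening: 0.0439
```

```bash
python3 go.py .5239 -.2445 .042 -84.6
```

```text
t 16.77 pos [ 0.5202 -0.2474  0.0419] heading -84.64 open 0.0439 F [ 1.9846 -1.8087  5.0015]
d(mm) [ 4.  -2.5 -0.1] share [ 0.027 -0.017 -0.001] turn share [ 0.0009 -0.0006 -0.0003] q [-0.59  0.43  1.68 -0.    1.03  0.88]
```

step_arm([
  [[0,0,-0.01,0,0,0,0],[0,0,-0.016,0,0,0,0],[0,0,-0.016,0,0,0,0]],
])

```text
t: 17.02
eef_pos: [0.5197, -0.2449, 0.0419]
tool_rot: [3.14, -0.001, 0.093]
contact_force: [0.5, -3.1, 6.1]
opening: 0.044
```

step_arm([
  [[0,0,-0.01,0,0,0,0],[0,0,-0.01,0,0,0,0],[0,0,-0.01,0,0,0,0]],
])

```text
t: 17.27
eef_pos: [0.5196, -0.2445, 0.0419]
tool_rot: [3.138, -0.001, 0.094]
contact_force: [0.8, -5.6, 4.9]
opening: 0.0443
```

step_arm([
  [[0,0.01,0,0,0,0,0],[0,0.02,0,0,0,0,0],[0,0.02,0,0,0,0,0]],
])

```text
t: 17.52
eef_pos: [0.5202, -0.2444, 0.042]
tool_rot: [3.139, 0.005, 0.095]
contact_force: [-6.9, -6.1, 11.4]
opening: 0.0444
```

step_arm([
  [[0,0.01,0,0,0,0,0],[0,0.013,0,0,0,0,0],[0,0.013,0,0,0,0,0]],
])

```text
t: 17.77
eef_pos: [0.5215, -0.2442, 0.042]
tool_rot: [3.139, 0.006, 0.095]
contact_force: [-9.2, -7.3, 10.9]
opening: 0.044
```

step_arm([
  [[0,0.007,0,-0.008,0,0,0],[0,0.007,0,-0.008,0,0,0],[0,0.007,0,-0.008,0,0,0]],
])

```text
t: 18.02
eef_pos: [0.5227, -0.2441, 0.0422]
tool_rot: [3.139, 0.006, 0.096]
contact_force: [-4.9, -7.8, 5.5]
opening: 0.044
```

```bash
python3 go.py .5239 -.2445 .042 -84.6; python3 pic.py l;python3 - <<'E'
import cv2
a=cv2.imread("pics/l_wrist.png")[20:260,120:400]
cv2.imwrite("pics/l6.png",cv2.convertScaleAbs(cv2.resize(a,None,fx=2.5,fy=2.5,interpolation=2),alpha=1.4))
E
```

```text
t 18.02 pos [ 0.5227 -0.2441  0.0422] heading -84.52 open 0.044 F [-4.8709 -7.7783  5.4969]
d(mm) [1.2 0.5 0.2] share [0.008 0.004 0.001] turn share [0.0013 0.0026 0.0006] q [-0.58  0.43  1.68 -0.01  1.04  0.89]
```

View pics/l6.png

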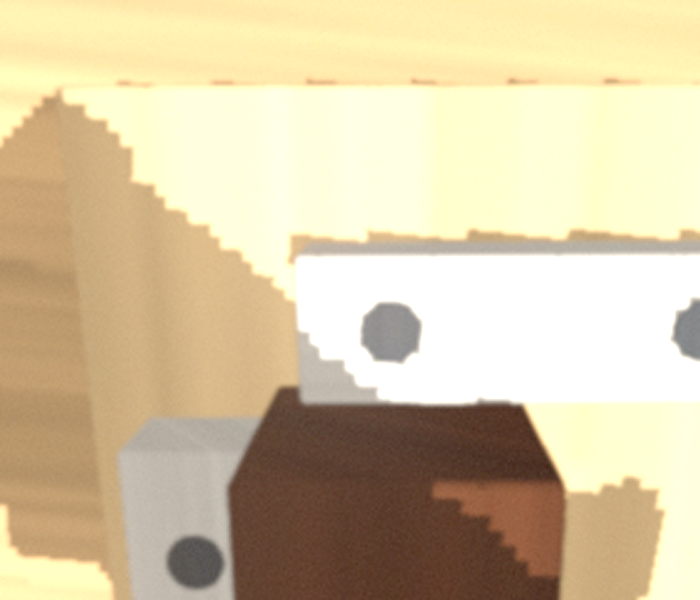

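View pics/l5.png

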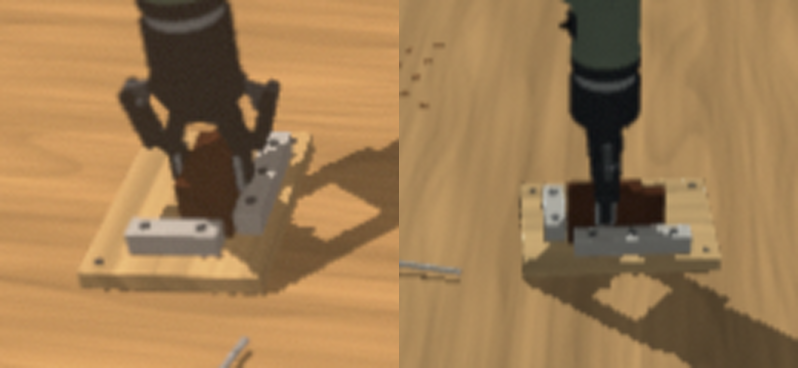

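```bash
cat > g4.py <<'E'
from h import *
import pickle,sys
np.set_printoptions(precision=4,suppress=True)
def run(k,bot,endl,endr,topl,topr,off=(120,20),s=2.5):
    cp=pickle.load(open(f"{k}.pkl","rb")); W=lambda *a:[(off[0]+u/s-.3,off[1]+v/s-.3) for u,v in a]
    b=onz("wrist",W(bot),.018,cp)[0,:2]; e=onz("wrist",W(endl,endr),.04,cp)[:,:2]; t=onz("wrist",W(topl,topr),.073,cp)[:,:2]
    d=e[0]-e[1]; d/=np.linalg.norm(d); n=np.array([d[1],-d[0]]); n*=np.sign(n[0])
    print("gap bottom mm",(e[0]-b)@n*1000,"top corners",[(e[0]-x)@n*1000 for x in t],"end dir",np.degrees(np.arctan2(d[1],d[0])), "block dir",np.degrees(np.arctan2(*(t[0]-t[1])[::-1])),b,e.tolist(),t.tolist())
if __name__=="__main__":
    run("l",(280,387),(302,403),(680,402),(231,484),(563,482))
E
python3 g4.py
```

```text
gap bottom mm 2.845242685822916 top corners [np.float64(1.9552702203575199), np.float64(1.8091823263672018)] end dir 95.49819334262924 block dir 95.69162755730022 [ 0.5609 -0.2193] [[0.5643829011495676, -0.22531904580034753], [0.5703125388045756, -0.2869210473911493]] [[0.5618397229347277, -0.21930525665590947], [0.5661311697025248, -0.26236367330694055]]
```

step_arm([
  [[0,0.01,0.006,-0.006,0,0,0],[0,0.015,0.006,-0.006,0,0,0],[0,0.015,0.006,-0.006,0,0,0]],
])

```text
t: 18.42
eef_pos: [0.5244, -0.244, 0.0422]
tool_rot: [3.141, 0.007, 0.095]
contact_force: [-4.6, -7.0, 3.2]
opening: 0.0441
```

step_arm([
  [[0,0.008,0,0,0,0,0],[0,0.01,0,0,0,0,0],[0,0.01,0,0,0,0,0]],
])

```text
t: 18.67
eef_pos: [0.5245, -0.244, 0.0422]
tool_rot: [3.141, 0.01, 0.095]
contact_force: [-10.0, -7.0, 6.1]
opening: 0.0443
```

step_arm([
  [[0,0,0,0,0,0,0],[0,0,0,0,0,0,0]],
])

```text
t: 18.83
eef_pos: [0.5245, -0.244, 0.0422]
tool_rot: [3.141, 0.01, 0.095]
contact_force: [-9.5, -7.7, 4.7]
opening: 0.0441
```

```bash
python3 go.py .5239 -.2445 .042 -84.6; python3 pic.py m;python3 - <<'E'
import cv2
a=cv2.imread("pics/m_wrist.png")[20:260,120:400]
cv2.imwrite("pics/m6.png",cv2.convertScaleAbs(cv2.resize(a,None,fx=2.5,fy=2.5,interpolation=2),alpha=1.4))
E
```

```text
t 18.83 pos [ 0.5245 -0.244   0.0422] heading -84.54 open 0.0441 F [-9.5052 -7.6721  4.7213]
d(mm) [-0.6  0.5  0.2] share [-0.004  0.003  0.001] turn share [0.0002 0.0046 0.0005] q [-0.58  0.44  1.67 -0.01  1.04  0.9 ]
```

View pics/m6.png

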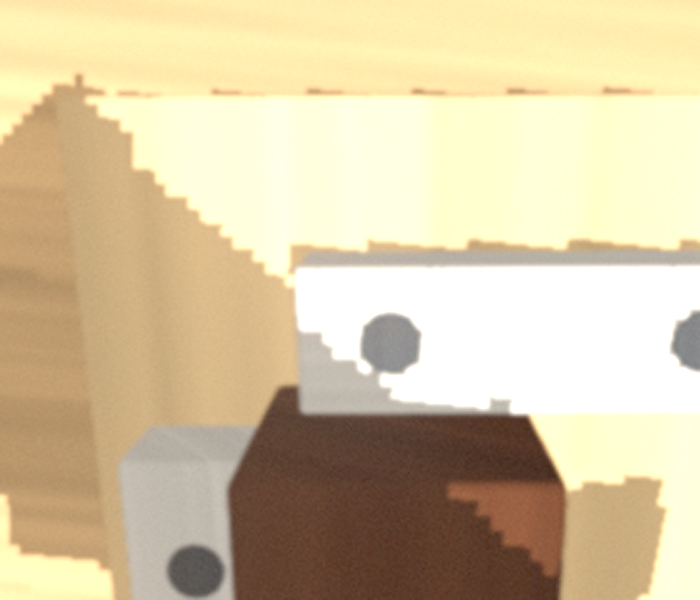

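View pics/m5.png

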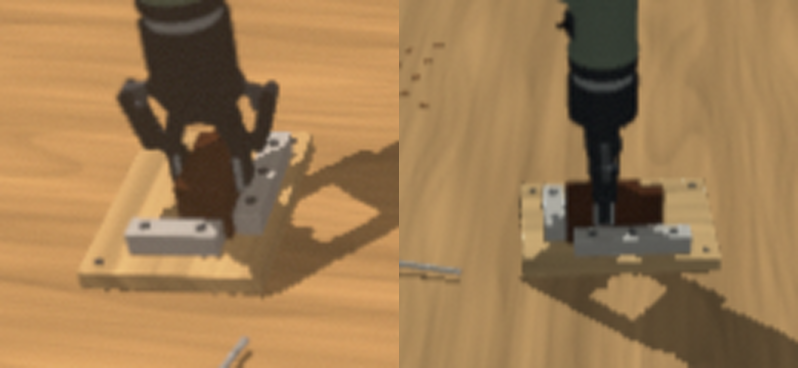

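Run:
```python
from g4 import *
run("m",(280,387),(302,415),(680,413),(231,484),(563,482))
cp=pickle.load(open("m.pkl","rb"))
W=lambda *a:[(120+u/2.5-.3,20+v/2.5-.3) for u,v in a]
# fence: +y top edge & -24mm ; 
p=onz("wrist",W((122,463),(133,590)),.04,cp)[:,:2]; t=onz("wrist",W((231,484)),.073,cp)[0,:2]
a=np.radians(5.4); n=np.array([-np.sin(a),np.cos(a)]); print("fence face to block left (mm)",[((x-t)@n-.024)*1000 for x in p])
```

```text
gap bottom mm 0.8876348135001508 top corners [np.float64(-0.24828008059769635), np.float64(-0.284880141580728)] end dir 95.67608432868965 block dir 95.72460872575542 [ 0.5626 -0.2192] [[0.5641170611741879, -0.22533631273965676], [0.5702541177424744, -0.2870824671248846]] [[0.563762958769705, -0.2192633138285074], [0.5680736281199449, -0.262263765945299]]
fence face to block left (mm) [np.float64(0.2965642650821637), np.float64(0.6810944573674635)]
```

Both gaps read under 1 mm and the block is square. I'll add a bit more fence press, ease the downward load, and level the small pitch.

step_arm([
  [[0,0,-0.005,-0.003,0,0.002,0],[0,0,-0.01,-0.003,0,0.003,0],[0,0,-0.01,-0.003,0,0.003,0],[0,0,-0.01,-0.003,0,0.003,0]],
])

```text
t: 19.32
eef_pos: [0.5246, -0.2439, 0.0423]
tool_rot: [3.138, 0.003, 0.096]
contact_force: [-6.1, -11.0, 0.8]
opening: 0.0441
```

```bash
python3 go.py .5239 -.2445 .042 -84.6; python3 -c "
from cell import *
print(get_obs()['tool_rot'])"
```

```text
t 19.32 pos [ 0.5246 -0.2439  0.0423] heading -84.51 open 0.0441 F [ -6.1377 -10.9794   0.8183]
d(mm) [-0.7  0.6  0.3] share [-0.005  0.004  0.002] turn share [0.0015 0.0014 0.0008] q [-0.58  0.43  1.67 -0.01  1.03  0.9 ]
[3.13839586e+00 2.92254001e-03 9.58238158e-02]
```

step_arm([
  [[0,0.004,0.006,0.002,0,0,0],[0,0.008,0.006,0.002,0,0,0],[0,0.008,0.006,0.002,0,0,0],[0,0.008,0.006,0.002,0,0,0]],
])

```text
t: 19.65
eef_pos: [0.5245, -0.2439, 0.0422]
tool_rot: [3.141, 0.006, 0.096]
contact_force: [-11.3, -9.2, 7.1]
opening: 0.044
```

step_arm([
  [[0,0,0,0,0,0,0],[0,0,0,0,0,0,0],[0,0,0,0,0,0,0],[0,0,0,0,0,0,0]],
])

```text
t: 19.98
eef_pos: [0.5245, -0.2439, 0.0422]
tool_rot: [3.14, 0.006, 0.096]
contact_force: [-12.0, -9.5, 6.6]
opening: 0.0439
```

```bash
python3 go.py .5239 -.2445 .042 -84.6; python3 pic.py n;python3 - <<'E'
import cv2
a=cv2.imread("pics/n_wrist.png")[20:260,120:400]
cv2.imwrite("pics/n6.png",cv2.convertScaleAbs(cv2.resize(a,None,fx=2.5,fy=2.5,interpolation=2),alpha=1.4))
E
```

```text
t 19.98 pos [ 0.5245 -0.2439  0.0422] heading -84.51 open 0.0439 F [-12.0384  -9.5042   6.5938]
d(mm) [-0.7  0.5  0.2] share [-0.005  0.004  0.001] turn share [0.0005 0.0028 0.0008] q [-0.58  0.44  1.67 -0.01  1.04  0.9 ]
```

View pics/n6.png

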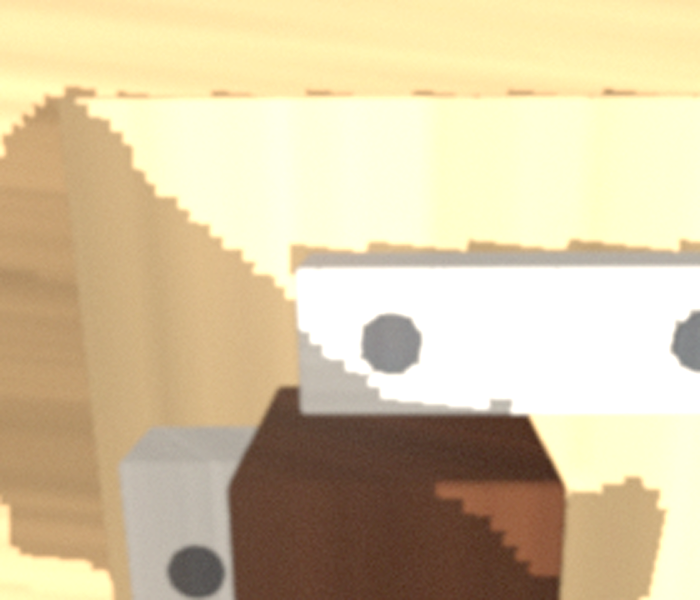

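View pics/n5.png

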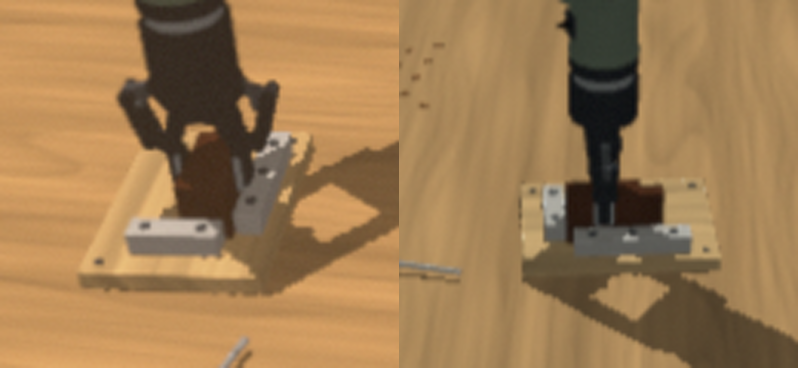

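step_arm([
  [[0,-0.003,0,-0.001,0,0,0],[0,-0.003,0,-0.001,0,0,0],[0,-0.003,0,-0.001,0,0,0],[0,-0.003,0,-0.001,0,0,0],[0,-0.003,0,-0.001,0,0,0]],
])

```text
t: 20.55
eef_pos: [0.5245, -0.2439, 0.0422]
tool_rot: [3.14, 0.005, 0.096]
contact_force: [-9.9, -8.9, 3.5]
opening: 0.0442
```

step_arm([
  [[0,0,0,0,0,0,0],[0,0,0,0,0,0,0],[0,0,0,0,0,0,0],[0,0,0,0,0,0,0]],
])

```text
t: 20.88
eef_pos: [0.5246, -0.2439, 0.0422]
tool_rot: [3.14, 0.005, 0.096]
contact_force: [-9.9, -9.6, 4.4]
opening: 0.0438
```

```bash
python3 -c "
from cell import *
print(job_done()); o=get_obs(); print(o['t'],o['eef_pos'],o['contact_force'],o['opening'])"
```

```text
the job is handed in; nothing more can be done
None
the job is handed in; nothing more can be done
```

I picked up the dark block, showed both faces to the smaller inspection camera, and seated it in the jig corner. I handed the job in at about 21 s of the 72 s allowed, with the block still gripped and pressed; no verdict was reported.

- **Plain end shown:** it was held for a second about 61 mm from the lens, within about 5 mm of centre.
- **Left face shown:** it was held for a second about 62 mm from the lens, within about 3 mm of centre.
- **Seating:** image measurements from just before the final force trims put the block within about 1 mm of both stops. It was square to under half a degree, and it did not move during the trims.
- **Final forces:** the last reading, taken along the jig axes, was about 10.7 N towards the end stop and 8.6 N towards the fence. The end-stop figure is slightly above the 10 N you gave. Some of each may be friction, because the wrist sensor cannot separate that from the stop contact.
- **Tilt:** the tool pitch was 0.005 rad at the end. The images suggested a block tilt of about 0.02 rad just before I corrected the pitch, and I did not re-measure it afterwards.

**First grasp failed:** the stated fingertip position did not match what I saw. The tips, when shut, were about level with the reported tool point instead of 25 mm ahead of it. The gripper therefore closed on top of the block, pressing with at most about 15 N and not moving it. I went about 30 mm lower and gripped it properly the second time.

**Loose objects:** the gripper's path stayed clear of the glue bottle, jar, awl and sanding block. I did not check their positions again at the end.

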